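Make up a grind-gauge kit and a film-drawing kit

TASK

Make up the two test kits in the trays. The tray that already holds the long flat gauge block gets the flat scraper and the small cup; the other tray gets the frame applicator, the large cup and the syringe: each centred on the rubber pad of its own shape, long things lying along their pad (either way round), cups standing upright. The small cup is nested in the large one: ease it out first, with a twist if it sticks, without lifting the large cup along with it, and never tip a cup over.

Things in the scene. Friction and masses are not known exactly. Their poses are not given: they have to be found in the camera images.
- gauge_tray: low steel kit tray 170 (x) x 200 (y) mm, fixed; lip 8 mm high; tops of its dark pads 7 mm above worktop. Origin: centre of underside; x away from the robot, y to its left. Holds a fixed steel gauge block, 60 x 170 mm along y, at x +48, its top 16 mm above worktop. Scraper pad: rectangle 50 (x) x 102 (y) mm, centre x -38, y +38 mm. Small cup pad: round, 48 mm across, centre x -38, y -62 mm.
- plain_tray: low steel kit tray without gauge block, 170 (x) x 200 (y) mm, fixed; lip 8 mm high; tops of its dark pads 7 mm above worktop. Origin: centre of underside; x away from the robot, y to its left. Applicator pad: rectangle 62 (x) x 96 (y) mm, centre x -38, y +38 mm. Large cup pad: round, 62 mm across, centre x -38, y -62 mm. Syringe pad: 42 (x) x 128 (y) mm, centre x +45, y 0.
- scraper: flat steel scraper blade, a plain bar 38 (x) by 90 (y) by 6 mm thick, lying flat, 160 g. Origin: centre of the underside; y along its length. Grip it across its 38 mm width.
- applicator: steel frame applicator, an open rectangular frame 50 (x) by 84 (y) by 22 mm high, 300 g; two end blocks 12 mm thick at y = -36 and +36 mm, and two long bars 10 mm thick at x = -20 and +20 mm. Origin: centre of the underside; y along its length. Grip it across its 50 mm width.
- dosing_syringe: white plastic syringe lying on its side, 115 mm long (y), finger flange 29 mm wide and high, barrel about 22 mm thick, 18 g; its y points from the plunger to the nozzle. Origin: on the support under the middle of its length and width, the barrel's axis about 15 mm above it. Grip the barrel near the origin across x, about 15 mm above the support.
- large_cup: white plastic cup, low and wide, open at the top, 36 mm high, 62 mm across the rim and 50 mm at the foot, wall 2.5 mm, inner floor 3 mm up, 50 g. Origin: centre of the underside, z up. It stands on the worktop at the start with the small cup nested in it.
- small_cup: white plastic cup, tall and slim, open at the top, 56 mm high, 44 mm across the rim and 34 mm at the foot, wall 2.5 mm, 30 g. Origin: centre of the underside, z up. At the start it stands loosely on the inner floor of the large cup, its rim 23 mm above the large cup's rim.
- disperser: tall dark blue mixer, fixed, part of the room; go round in front of it. Two floor legs, 46 mm high, run to x = -220 mm at y about +210 and -262 mm, either side of the loose things; pot on boards, spindle and clamp rods stand at x = -150 to 0, the motor hangs above them from 0.3 m up. Origin: on the worktop, middle of the base; x away from the robot, y to its left.
Not all that is in view belongs to the job. Leave any purple look-alike of the large_cup alone.

How it is judged (in metres and radians):
At the end, for the whole second after the job is handed in: Scraper and small cup in the gauge tray; applicator, large cup and syringe in the other: each origin within 12 mm of its pad centre along each tray axis, on the pad, level within 0.12 rad, long things within 0.22 rad of the tray's y axis (either way round), released and at rest (x of scraper in the frame of gauge_tray between -0.05 and -0.026 m and y of scraper in the frame of gauge_tray between 0.026 and 0.05 m and z of scraper in the frame of gauge_tray between 0.003 and 0.012 m and angle between each of scraper, small_cup, applicator, large_cup, dosing_syringe's own z axis and vertical below 0.12 rad and linear speed of each of scraper, small_cup, applicator, large_cup, dosing_syringe below 0.02 m/s and contact force between each of scraper, small_cup, applicator, large_cup, dosing_syringe and the fingers below 0.1 N and angle between the y axis of scraper and the y axis of gauge_tray, either way round below 0.22 rad and x of small_cup in the frame of gauge_tray between -0.05 and -0.026 m and y of small_cup in the frame of gauge_tray between -0.074 and -0.05 m and z of small_cup in the frame of gauge_tray between 0.003 and 0.012 m and x of applicator in the frame of plain_tray between -0.05 and -0.026 m and y of applicator in the frame of plain_tray between 0.026 and 0.05 m and z of applicator in the frame of plain_tray between 0.003 and 0.012 m and angle between the y axis of each of applicator, dosing_syringe and the y axis of plain_tray, either way round below 0.22 rad and x of large_cup in the frame of plain_tray between -0.05 and -0.026 m and y of large_cup in the frame of plain_tray between -0.074 and -0.05 m and z of large_cup in the frame of plain_tray between 0.003 and 0.012 m and x of dosing_syringe in the frame of plain_tray between 0.033 and 0.057 m and y of dosing_syringe in the frame of plain_tray between -0.012 and 0.012 m and z of dosing_syringe in the frame of plain_tray between 0.003 and 0.012 m); the robot touches nothing.
It fails at once if the large cup is lifted while the small cup is still in it (height (world z) of large_cup above 0.015 m and distance between large_cup and small_cup below 0.03 m).
It fails at once if a cup is tipped over (angle between any of small_cup, large_cup's own z axis and vertical above 0.7 rad).
It also fails if it takes over 144 s, if anything falls off the work surface, if the arm or the gripper's body presses on something with over 40 N, if the wrist force passes 120 N, or if a joint passes its speed limit or range.

ROBOT

A 7-joint arm with a two-finger parallel gripper is mounted at the origin on a cart in front of the work surface, level with it; the furniture and walls round the work are solid. World frame = base frame: x ahead of the robot, y to its left, z up, the work surface at z = 0. Lengths are in m, angles in degrees, forces in N, time in s.
With the tool pointing down it reaches from about 0.425 to 0.875 m from the base axis. Payload 4.7 kg.
Tool frame: the origin (TCP) lies midway between the tips of the shut fingers; the grasp point (between the pads) lies 19 mm behind it; z points along the fingers, y is the line along which they close (so a half turn about z gives the same grasp; the last joint's range is limited). The gripper opens to 87 mm and grips with 3 to 60 N. Pads are 19 mm wide; open, the fingers measure 117 mm over their backs; the gripper's body (75 mm by 190 mm) begins 51 mm behind the grasp point.
Start: joints at [-67.832, 18.392, -4.016, 83.108, 1.295, 78.541, -3.26], TCP at [0.237, 0.605, 0.223] pointing down, gripper open.
Joint ranges: [-163.93, 163.93], [-17.29, 119.83], [-79.2, 71.16], [3.27, 140.29], [-89.18, 269.18], [5.43, 117.66], [-154.24, 154.24]. Speed limits (degrees/s): [147.25, 147.25, 180, 180, 180, 180, 180].

INTERFACE

Orientations are given as [roll, pitch, yaw] about the fixed x, y, z axes, in that order (R = Rz(yaw) Ry(pitch) Rx(roll)).
In Python, from cell import env gives the robot as it stands.
- The arm moves only by the tool step_arm, never from a script. Its argument "moves" is a list of rows, each an object with "dp": the shift along the tool's x, y, z in mm, a list of three; "dr": the turn, a rotation vector about the tool's x, y, z in rad, a list of three; "fingers": the closure, from 0 (fully open) to 1 (shut). In form: [{"dp": [dx, dy, dz], "dr": [ax, ay, az], "fingers": fingers}, ...]. A call has exactly 5 rows; each row shifts and turns the commanded pose from where the row before left it, along the tool's axes as they then stand; what a row does not reach is not made up. A row lasts 1/8 s, in which the tool goes at most 62.5 mm and 10.7 degrees, less where a joint would pass 70% of its speed; a pose out of reach is approached as far as the arm can. A call with a gripper value outside its range is refused whole. The fingers move at their own pace and stop on an object; "squeeze" is the grip in N (left out, the last holds). Time passes only in rows, so rows that do not move let the fingers close, or fill a call up. It gives the time, the measured TCP pose, the force, the opening and the grip force at its end, in the units of the state.
- env.get_obs(): the state, without advancing time (a new reading comes with each control period).
- env.read_camera(name): name is "side" or "top"; returns the picture (480x640x3 uint8, red, green, blue); there is no depth.
- env.camera_model(name): a dict with "fx", "fy", "cx", "cy" (pixels), "R" (3x3) and "t" (3): a world point X has camera coordinates R X + t. Camera axes: x right, y down, z forward; pixel columns grow to the right and rows downward; lengths in m; the calibration is good to about 2 mm. A picture is of the moment at which its call begins. camera_model takes no time and is no camera call.
- env.sign_off(): hands the job in; it is judged then, once.
The state is a dict: "time_s": time; "qpos": joint angles; "joint_velocities": joint speeds; "effort": joint torques, N m; "tool_pos": TCP position; "tool_rot": TCP orientation; "force": force on the tool from outside, world axes, zero at the start; "wrist_torque": the same for the moment, N m; "grip_width": finger opening in m; "grasp_force": force on a finger pad.
Only numpy, scipy, OpenCV 4.12 (cv2) and the standard library are available. Lean on these libraries where they do the work, as an engineer would, in place of code of your own. Each camera call takes 0.05 s, during which the arm holds its last target. There are 200 camera calls.

## Working session

There is one attempt and no reset: what is moved stays moved. The work goes in short steps, Python scripts to look and compute and a tool call to move; the robot and the scene stay as the last step left them, time stands still between calls to the robot, and variables do not carry over. Pictures are saved under pics/ and viewed, at most 14 in all, crops included, and the job is handed in when it is done.

Besides the shell and the picture viewer there is one more tool, called after "Request:" by a JSON object that holds its "op" and its "data". step_arm: Moves the arm, as the interface text tells. Its arguments: {"type":"object","properties":{"moves":{"type":"array","items":{"type":"object","properties":{"dp":{"type":"array","items":{"type":"number"}},"dr":{"type":"array","items":{"type":"number"}},"fingers":{"type":"number"}}}},"squeeze":{"type":"number"}},"required":["moves"]}

```bash
mkdir -p pics; ls
python3 - <<'E'
from cell import env
import cv2
o=env.get_obs();print(o)
for n in("top","side"):
    cv2.imwrite(f"pics/{n}0.png",env.read_camera(n)[:,:,::-1]);m=env.camera_model(n);print(n,m)
E
```

```text
pics
{'time_s': 0.0, 'qpos': array([-67.83285322,  18.43847503,  -4.01625143,  83.17560007,
         1.29717687,  78.540744  ,  -3.2621578 ]), 'joint_velocities': array([ 0.04833391, -0.1437932 , -0.00415423,  0.01580933, -0.10492987,
        0.10335364, -0.10545877]), 'effort': array([-6.13786688e-05, -4.91290069e+01, -4.03837077e-01, -3.12521124e+01,
       -6.36851834e-02,  4.37316787e-02,  1.98548432e-04]), 'tool_pos': array([0.23658928, 0.60481311, 0.22146214]), 'tool_rot': array([-1.79890550e+02,  7.71126265e-03,  1.58641586e+02]), 'force': array([0.96886457, 0.22193064, 0.57219029]), 'wrist_torque': array([-0.01740812,  0.04014286, -0.00427936]), 'grasp_force': 0.0, 'grip_width': 0.08692944123128098}
top {'fx': 486.4227881764174, 'fy': 486.4227881764174, 'cx': 321.84649586197634, 'cy': 240.1603017206744, 'R': array([[ 0.00168377, -0.99999807, -0.00101528],
       [-0.98292831, -0.00146824, -0.18398311],
       [ 0.18398126,  0.00130773, -0.98292888]]), 't': array([0.03693309, 0.58350891, 1.04493086])}
side {'fx': 593.9298626097149, 'fy': 593.9298626097149, 'cx': 324.9133841557447, 'cy': 236.1501753515062, 'R': array([[ 0.95475427, -0.29665957,  0.02091357],
       [-0.15153456, -0.54578816, -0.82410713],
       [ 0.25589364,  0.78365067, -0.56604776]]), 't': array([-0.5578274 ,  0.14542487,  1.40099903])}
```

View pics/top0.png

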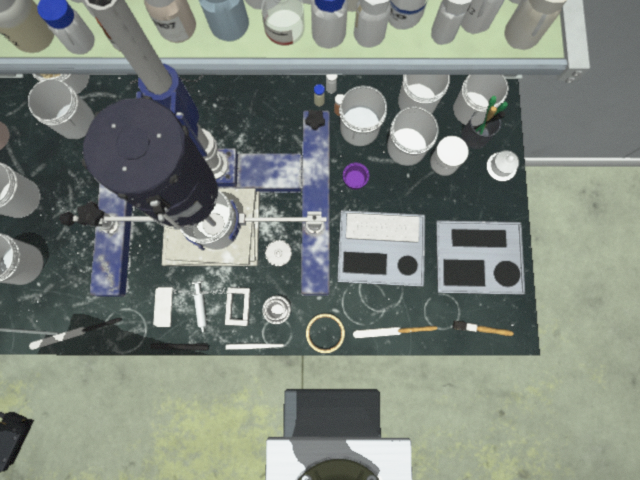

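View pics/side0.png

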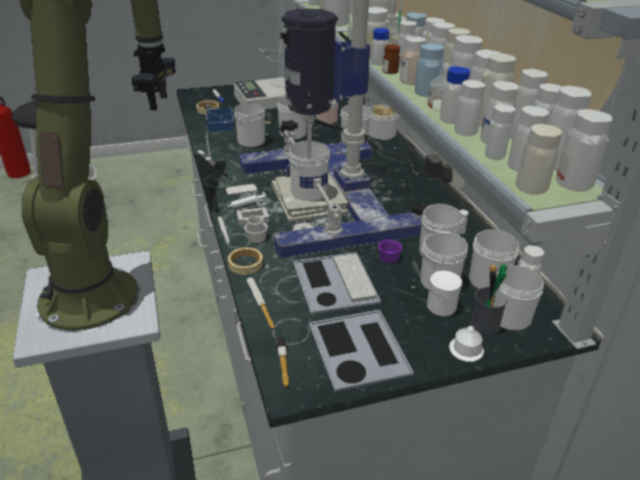

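The top view shows the scraper (162,307), syringe (200,306), applicator (237,306) and nested cups (276,310). The gauge tray is at about (381,249) and the plain tray at (480,258), with the purple decoy at (356,176). Next I'll enlarge the crops.

Run:
```python
import cv2
im=cv2.imread("pics/top0.png")
a=cv2.resize(im[280:345,145:305],None,fx=5,fy=5,interpolation=cv2.INTER_CUBIC)
cv2.imwrite("pics/c1.png",a)
b=cv2.resize(im[205:300,332:532],None,fx=4,fy=4,interpolation=cv2.INTER_CUBIC)
cv2.imwrite("pics/c2.png",b)
```

```text
(no output)
```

View pics/c1.png

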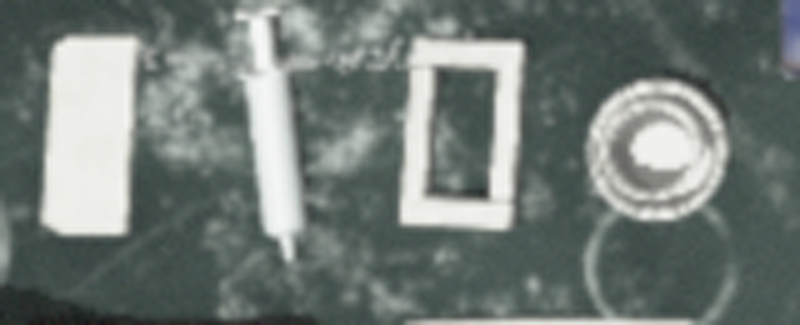

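View pics/c2.png

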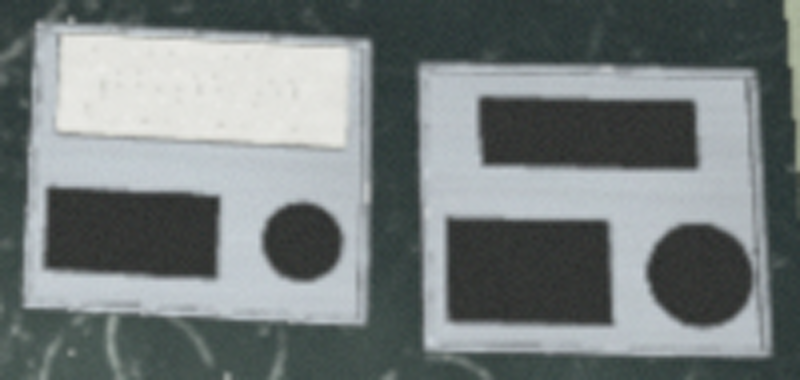

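Pixels read from the crops. In c1 (5x):
- **Scraper:** corners (57,37), (138,37), (129,236), (41,226).
- **Syringe:** tail (257,12), nozzle (291,262).
- **Applicator:** corners (413,40), (525,41), (514,230), (400,224).
- **Cups:** large rim centre about (657,150).

In c2 (4x) all the pad corners are clear.

```bash
cat > h.py <<'E'
import numpy as np
from cell import env
def ray(n,u,v,z):
    m=env.camera_model(n);R,t=np.array(m["R"]),np.array(m["t"])
    d=R.T@np.array([(u-m["cx"])/m["fx"],(v-m["cy"])/m["fy"],1]);c=-R.T@t
    return (c+d*(z-c[2])/d[2])[:2]
def proj(n,X):
    m=env.camera_model(n);p=np.array(m["R"])@X+m["t"];return p[0]/p[2]*m["fx"]+m["cx"],p[1]/p[2]*m["fy"]+m["cy"]
def crop(s,x0,y0,z,*pts): return np.array([ray("top",x0+(u+.5)/s-.5,y0+(v+.5)/s-.5,z) for u,v in pts])
E
python3 - <<'E'
from h import *
np.set_printoptions(precision=4,suppress=True)
def rect(n,P):
    c=P.mean(0);a=(P[1]+P[0]-P[2]-P[3])/2;b=(P[0]+P[3]-P[1]-P[2])/2
    print(n,c,"vert",np.linalg.norm(a),np.degrees(np.arctan2(a[1],a[0])),"horiz",np.linalg.norm(b),np.degrees(np.arctan2(b[1],b[0]))-90)
c1=(5,145,280);c2=(4,332,205)
rect("scr",crop(*c1,.006,(57,37),(138,37),(129,236),(41,226)))
rect("app",crop(*c1,.022,(413,40),(525,41),(514,230),(400,224)))
s=crop(*c1,.015,(257,12),(291,262));d=s[1]-s[0];print("syr",s.mean(0),np.linalg.norm(d),np.degrees(np.arctan2(d[1],d[0])))
print("cup",crop(*c1,.036,(587,150),(729,150),(657,78),(657,222)), crop(*c1,.036,(657,150)))
rect("gpad",crop(*c2,.007,(47,187),(219,196),(217,278),(44,268)));print(crop(*c2,.007,(303,241)))
rect("gblk",crop(*c2,.016,(58,34),(348,46),(346,148),(56,131)))
rect("gtray",crop(*c2,.008,(38,22),(372,39),(366,325),(24,306)))
rect("apad",crop(*c2,.007,(447,217),(610,220),(612,323),(448,323)));print(crop(*c2,.007,(700,275)))
rect("spad",crop(*c2,.007,(480,97),(695,101),(697,168),(483,164)))
rect("ptray",crop(*c2,.008,(419,64),(757,69),(772,356),(425,350)))
E
```

```text
scr [0.4371 0.4037] vert 0.08862862302284254 -0.1840663585206337 horiz 0.0391143799238387 -3.2058249829426018
app [0.4367 0.2297] vert 0.08402895467236435 -1.7880051725204882 horiz 0.051371121464634094 -1.6471814176905326
syr [0.4356 0.3173] 0.11513682989367005 -169.5067932745623
cup [[0.4285 0.1716]
 [0.4286 0.108 ]
 [0.4607 0.1408]
 [0.3968 0.1396]] [[0.4286 0.1402]]
gpad [ 0.5389 -0.062 ] vert 0.04809357893032131 -2.5722019137605767 horiz 0.10087027453641918 -3.092960320355701
[[ 0.5339 -0.1619]]
gblk [ 0.6223 -0.1037] vert 0.05984885912573221 -2.352926169975443 horiz 0.17044793663082983 -2.841845057109836
gtray [ 0.575  -0.1025] vert 0.17006225183887488 -3.179286200442438 horiz 0.19850342331213103 -3.006672739075995
apad [ 0.5168 -0.2931] vert 0.061184964079550985 -2.1562145645530375 horiz 0.0951131099274871 -0.4444257470631925
[[ 0.5143 -0.3923]]
spad [ 0.5987 -0.3324] vert 0.040257186946190564 -1.2046717611412086 horiz 0.12637291012232688 -1.0042107849490662
ptray [ 0.5536 -0.3321] vert 0.16949470459685478 -1.2528181435458916 horiz 0.20013628162066527 -0.8417340701063409
```

Request:
{"op": "step_arm", "data": {"moves": [{"dr": [0, 0, 0.12]}, {"dr": [0, 0, 0.12]}, {"dr": [0, 0, 0.12]}, {"dr": [0, 0, 0.12]}, {"dr": [0, 0, 0.12]}]}}

```text
validation failed for argument at $.mo...
```

Request:
{"op": "step_arm", "data": {"moves": [{"dr": [0, 0, 0.12]}, {"dr": [0, 0, 0.12]}, {"dr": [0, 0, 0.12]}, {"dr": [0, 0, 0.12]}, {"dr": [0, 0, 0.12]}]}}

```text
validation failed for argument at $.mo...
```

Request:
{"op": "step_arm", "data": {"moves": [{"dp": [-46, 19, 0]}, {"dp": [-46, 19, 0]}, {"dp": [-46, 19, 0]}, {"dp": [-46, 19, 0]}, {"dp": [-46, 19, 0]}]}}

```text
validation failed for argument at $.mo...
```

Request:
{"op": "step_arm", "data": {"moves": [{"dp": [-46, 19, 0]}, {"dp": [-46, 19, 0]}, {"dp": [-46, 19, 0]}, {"dp": [-46, 19, 0]}, {"dp": [-46, 19, 0]}]}}

```text
validation failed for argument at $.mo...
```

Request:
{"op": "step_arm", "data": {"moves": [{"dp": [0, 0, 0], "dr": [0, 0, 0.12], "fingers": 0}, {"dp": [0, 0, 0], "dr": [0, 0, 0.12], "fingers": 0}, {"dp": [0, 0, 0], "dr": [0, 0, 0.12], "fingers": 0}, {"dp": [0, 0, 0], "dr": [0, 0, 0.12], "fingers": 0}, {"dp": [0, 0, 0], "dr": [0, 0, 0.12], "fingers": 0}]}}

```text
time_s: 0.72
tool_pos: [0.2366, 0.605, 0.2219]
tool_rot: [-179.9, 0.0, 124.0]
force: [0.6, 0.2, 0.1]
grip_width: 0.0874
grasp_force: 0.0
```

Request:
{"op": "step_arm", "data": {"moves": [{"dp": [0, 0, 0], "dr": [0, 0, 0.12], "fingers": 0}, {"dp": [0, 0, 0], "dr": [0, 0, 0.12], "fingers": 0}, {"dp": [0, 0, 0], "dr": [0, 0, 0.12], "fingers": 0}, {"dp": [0, 0, 0], "dr": [0, 0, 0.12], "fingers": 0}, {"dp": [0, 0, 0], "dr": [0, 0, 0.12], "fingers": 0}]}}

```text
time_s: 1.35
tool_pos: [0.2367, 0.605, 0.2219]
tool_rot: [-180.0, 0.1, 89.7]
force: [-0.4, -0.1, -0.2]
grip_width: 0.0871
grasp_force: 0.0
```

Request:
{"op": "step_arm", "data": {"moves": [{"dp": [-46, 19, 0], "dr": [0, 0, 0], "fingers": 0}, {"dp": [-46, 19, 0], "dr": [0, 0, 0], "fingers": 0}, {"dp": [-46, 19, 0], "dr": [0, 0, 0], "fingers": 0}, {"dp": [-46, 19, 0], "dr": [0, 0, 0], "fingers": 0}, {"dp": [-46, 19, 0], "dr": [0, 0, 0], "fingers": 0}]}}

```text
time_s: 1.98
tool_pos: [0.3317, 0.3733, 0.2222]
tool_rot: [-180.0, 0.0, 89.9]
force: [0.8, 0.4, 0.8]
grip_width: 0.0869
grasp_force: 0.0
```

Request:
{"op": "step_arm", "data": {"moves": [{"dp": [-46.6, 19.4, 0], "dr": [0, 0, 0], "fingers": 0}, {"dp": [-46.6, 19.4, 0], "dr": [0, 0, 0], "fingers": 0}, {"dp": [-46.6, 19.4, 0], "dr": [0, 0, 0], "fingers": 0}, {"dp": [-46.6, 19.4, 0], "dr": [0, 0, 0], "fingers": 0}, {"dp": [-46.6, 19.4, 0], "dr": [0, 0, 0], "fingers": 0}]}}

```text
time_s: 2.6
tool_pos: [0.4281, 0.1403, 0.2224]
tool_rot: [-180.0, -0.0, 89.9]
force: [0.6, 0.8, 0.3]
grip_width: 0.0868
grasp_force: 0.0
```

Request:
{"op": "step_arm", "data": {"moves": [{"dp": [0, 0, 30], "dr": [0, 0, 0], "fingers": 0}, {"dp": [0, 0, 30], "dr": [0, 0, 0], "fingers": 0}, {"dp": [0, 0, 30], "dr": [0, 0, 0], "fingers": 0}, {"dp": [0, 0, 30], "dr": [0, 0, 0], "fingers": 0}, {"dp": [0, 0, 20], "dr": [0, 0, 0], "fingers": 0}]}}

```text
time_s: 3.22
tool_pos: [0.4269, 0.1415, 0.0809]
tool_rot: [-179.9, 0.1, 89.9]
force: [-0.8, -0.2, 0.1]
grip_width: 0.0869
grasp_force: 0.0
```

Run:
```python
from h import *
import cv2
a=env.read_camera("top")[280:340,240:320,::-1];b=env.read_camera("side")[160:270,190:310,::-1]
a=cv2.resize(a,(400,300),interpolation=2);b=cv2.resize(b,(400,367),interpolation=2)[:300]
cv2.imwrite("pics/d1.png",np.hstack([a,b]))
```

```text
(no output)
```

View pics/d1.png

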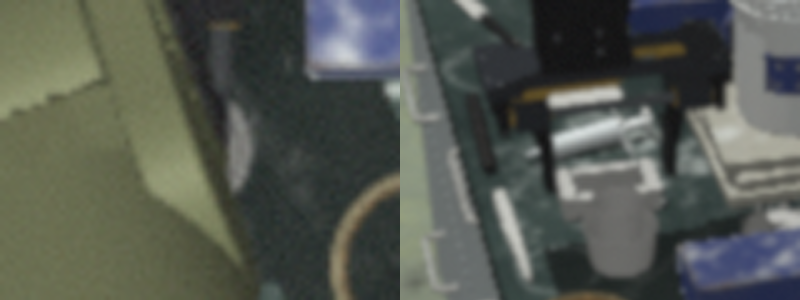

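The side crop shows the fingers straddling the small cup's rim: fingers at columns 548 and 668, cup centre at about 612. I'll descend and grip.

Request:
{"op": "step_arm", "data": {"moves": [{"dp": [-1, 1.5, 15], "dr": [0, 0, 0], "fingers": 0}, {"dp": [0, 0, 12], "dr": [0, 0, 0], "fingers": 0}, {"dp": [0, 0, 11], "dr": [0, 0, 0], "fingers": 0}, {"dp": [0, 0, 0], "dr": [0, 0, 0], "fingers": 0}, {"dp": [0, 0, 0], "dr": [0, 0, 0], "fingers": 0.3}], "squeeze": 15}}

```text
time_s: 3.95
tool_pos: [0.4296, 0.1411, 0.0448]
tool_rot: [180.0, -0.0, 89.9]
force: [-0.7, 0.2, -0.7]
grip_width: 0.0827
grasp_force: 0.0
```

Request:
{"op": "step_arm", "data": {"moves": [{"dp": [0, 0, 0], "dr": [0, 0, 0], "fingers": 0.4}, {"dp": [0, 0, 0], "dr": [0, 0, 0], "fingers": 0.6}, {"dp": [0, 0, 0], "dr": [0, 0, 0], "fingers": 1}, {"dp": [0, 0, 0], "dr": [0, 0, 0], "fingers": 1}, {"dp": [0, 0, 0], "dr": [0, 0, 0], "fingers": 1}]}}

```text
time_s: 4.58
tool_pos: [0.4295, 0.141, 0.0447]
tool_rot: [180.0, -0.0, 89.9]
force: [0.8, -0.7, 0.4]
grip_width: 0.043
grasp_force: 15.0
```

Request:
{"op": "step_arm", "data": {"moves": [{"dp": [0, 0, 0], "dr": [0, 0, 0.12], "fingers": 1}, {"dp": [0, 0, 0], "dr": [0, 0, 0.12], "fingers": 1}, {"dp": [0, 0, -1], "dr": [0, 0, -0.12], "fingers": 1}, {"dp": [0, 0, -1], "dr": [0, 0, -0.12], "fingers": 1}, {"dp": [0, 0, -1], "dr": [0, 0, 0.12], "fingers": 1}]}}

```text
time_s: 5.2
tool_pos: [0.4292, 0.1409, 0.0475]
tool_rot: [-180.0, 0.0, 82.9]
force: [-0.4, -0.6, -0.3]
grip_width: 0.0432
grasp_force: 15.0
```

Request:
{"op": "step_arm", "data": {"moves": [{"dp": [0, 0, -1], "dr": [0, 0, 0.12], "fingers": 1}, {"dp": [0, 0, -1], "dr": [0, 0, -0.12], "fingers": 1}, {"dp": [0, 0, -2], "dr": [0, 0, -0.12], "fingers": 1}, {"dp": [0, 0, -2], "dr": [0, 0, 0.12], "fingers": 1}, {"dp": [0, 0, -2], "dr": [0, 0, -0.12], "fingers": 1}]}}

```text
time_s: 5.82
tool_pos: [0.4293, 0.141, 0.0555]
tool_rot: [-180.0, 0.0, 90.0]
force: [0.5, 0.6, 0.4]
grip_width: 0.0429
grasp_force: 15.0
```

Run:
```python
from h import *
import cv2
b=env.read_camera("side")[190:260,220:300,::-1]
c=cv2.imread("pics/side0.png")[190:260,220:300]
cv2.imwrite("pics/d2.png",cv2.resize(np.hstack([c,b]),None,fx=5,fy=5,interpolation=2))
```

```text
(no output)
```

View pics/d2.png

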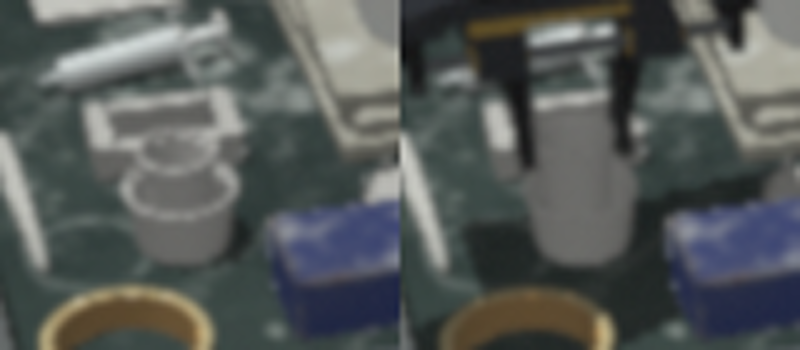

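In both crops the large cup's foot stays at row 262 while the small cup has risen, so it is free. I'll lift it and carry it round the front.

Request:
{"op": "step_arm", "data": {"moves": [{"dp": [0, 0, -10], "dr": [0, 0, 0], "fingers": 1}, {"dp": [0, 0, -20], "dr": [0, 0, 0], "fingers": 1}, {"dp": [0, 0, -25], "dr": [0, 0, 0], "fingers": 1}, {"dp": [0, 0, -25], "dr": [0, 0, 0], "fingers": 1}, {"dp": [0, 0, -20], "dr": [0, 0, 0], "fingers": 1}]}}

```text
time_s: 6.5
tool_pos: [0.4297, 0.141, 0.1572]
tool_rot: [179.9, -0.1, 89.8]
force: [-0.2, 0.5, -0.4]
grip_width: 0.0428
grasp_force: 15.0
```

Request:
{"op": "step_arm", "data": {"moves": [{"dp": [-30, 3, 0], "dr": [0, 0, 0], "fingers": 1}, {"dp": [-45, 3, 0], "dr": [0, 0, 0], "fingers": 1}, {"dp": [-45, 3, 0], "dr": [0, 0, 0], "fingers": 1}, {"dp": [-45, 3, 0], "dr": [0, 0, 0], "fingers": 1}, {"dp": [-45, 3, 0], "dr": [0, 0, 0], "fingers": 1}]}}

```text
time_s: 7.12
tool_pos: [0.444, -0.0705, 0.1562]
tool_rot: [179.9, -0.0, 89.8]
force: [0.4, 0.1, -0.9]
grip_width: 0.0431
grasp_force: 15.0
```

Request:
{"op": "step_arm", "data": {"moves": [{"dp": [-30, 18, 0], "dr": [0, 0, 0.01], "fingers": 1}, {"dp": [-25, 20, 0], "dr": [0, 0, 0.01], "fingers": 1}, {"dp": [-20, 20, 0], "dr": [0, 0, 0.01], "fingers": 1}, {"dp": [-15, 20, 0], "dr": [0, 0, 0.01], "fingers": 1}, {"dp": [0, 10, 0], "dr": [0, 0, 0.01], "fingers": 1}]}}

```text
time_s: 7.75
tool_pos: [0.5312, -0.1621, 0.1559]
tool_rot: [180.0, 0.1, 86.8]
force: [0.3, -0.1, -0.3]
grip_width: 0.043
grasp_force: 15.0
```

Request:
{"op": "step_arm", "data": {"moves": [{"dp": [0, 2.5, 25], "dr": [0, 0, 0], "fingers": 1}, {"dp": [0, 0, 25], "dr": [0, 0, 0], "fingers": 1}, {"dp": [0, 0, 25], "dr": [0, 0, 0], "fingers": 1}, {"dp": [0, 0, 15], "dr": [0, 0, 0], "fingers": 1}, {"dp": [0, 0, 7], "dr": [0, 0, 0], "fingers": 1}]}}

```text
time_s: 8.38
tool_pos: [0.5329, -0.1603, 0.0581]
tool_rot: [-180.0, -0.0, 87.0]
force: [-0.1, -0.2, 0.5]
grip_width: 0.0427
grasp_force: 15.0
```

Request:
{"op": "step_arm", "data": {"moves": [{"dp": [0, 0, 4], "dr": [0, 0, 0], "fingers": 1}, {"dp": [0, 0, 3], "dr": [0, 0, 0], "fingers": 1}, {"dp": [0, 0, 2], "dr": [0, 0, 0], "fingers": 1}, {"dp": [0, 0, 0], "dr": [0, 0, 0], "fingers": 1}, {"dp": [0, 0, 0], "dr": [0, 0, 0], "fingers": 1}]}}

```text
time_s: 9.0
tool_pos: [0.5333, -0.161, 0.0498]
tool_rot: [180.0, -0.0, 87.0]
force: [0.0, 0.5, 0.1]
grip_width: 0.0429
grasp_force: 15.0
```

Request:
{"op": "step_arm", "data": {"moves": [{"dp": [-1, 0, 1], "dr": [0, 0, 0], "fingers": 1}, {"dp": [0, 0, 0], "dr": [0, 0, 0], "fingers": 1}, {"dp": [0, 0, 0], "dr": [0, 0, 0], "fingers": 0.45}, {"dp": [0, 0, 0], "dr": [0, 0, 0], "fingers": 0.35}, {"dp": [0, 0, 0], "dr": [0, 0, 0], "fingers": 0.3}]}}

```text
time_s: 9.62
tool_pos: [0.533, -0.1619, 0.0485]
tool_rot: [-180.0, -0.0, 87.0]
force: [0.9, -0.4, 0.1]
grip_width: 0.0575
grasp_force: 0.0
```

Request:
{"op": "step_arm", "data": {"moves": [{"dp": [0, 0, -10], "dr": [0, 0, 0], "fingers": 0.25}, {"dp": [0, 0, -25], "dr": [0, 0, 0], "fingers": 0.15}, {"dp": [0, 0, -35], "dr": [0, 0, 0], "fingers": 0.1}, {"dp": [0, 0, -35], "dr": [0, 0, 0], "fingers": 0.1}, {"dp": [0, 0, 0], "dr": [0, 0, 0], "fingers": 0.1}]}}

```text
time_s: 10.25
tool_pos: [0.5352, -0.1627, 0.157]
tool_rot: [179.6, -0.0, 87.0]
force: [0.1, 0.6, 0.1]
grip_width: 0.0784
grasp_force: 0.0
```

Request:
{"op": "step_arm", "data": {"moves": [{"dp": [0, -18, 0], "dr": [0, 0, -0.05], "fingers": 0}, {"dp": [15, -20, 0], "dr": [0, 0, 0], "fingers": 0}, {"dp": [25, -20, 0], "dr": [0, 0, 0], "fingers": 0}, {"dp": [30, -20, 0], "dr": [0, 0, 0], "fingers": 0}, {"dp": [40, -13, 0], "dr": [0, 0, 0], "fingers": 0}]}}

```text
time_s: 10.88
tool_pos: [0.441, -0.0505, 0.1532]
tool_rot: [-180.0, -0.0, 89.8]
force: [-0.2, 0.5, 0.7]
grip_width: 0.0869
grasp_force: 0.0
```

Request:
{"op": "step_arm", "data": {"moves": [{"dp": [40, -3, 0], "dr": [0, 0, 0], "fingers": 0}, {"dp": [45, -3, 0], "dr": [0, 0, 0], "fingers": 0}, {"dp": [45, -3, 0], "dr": [0, 0, 0], "fingers": 0}, {"dp": [40, -3, 0], "dr": [0, 0, 0], "fingers": 0}, {"dp": [22, -3, 0], "dr": [0, 0, 0], "fingers": 0}]}}

```text
time_s: 11.5
tool_pos: [0.4268, 0.1431, 0.153]
tool_rot: [-180.0, 0.0, 90.0]
force: [-0.3, -1.1, 0.2]
grip_width: 0.0873
grasp_force: 0.0
```

Run:
```python
from h import *
import cv2
print(env.get_obs()["tool_pos"])
a=env.read_camera("top")[:,:,::-1];b=env.read_camera("side")[:,:,::-1]
a=cv2.resize(a[205:300,332:432],None,fx=4,fy=4,interpolation=2)
b=cv2.resize(b[150:275,200:300],(400,500),interpolation=2)[120:500]
cv2.imwrite("pics/d3.png",np.hstack([a,b]))
```

```text
[0.42678367 0.1431462  0.15301282]
```

View pics/d3.png

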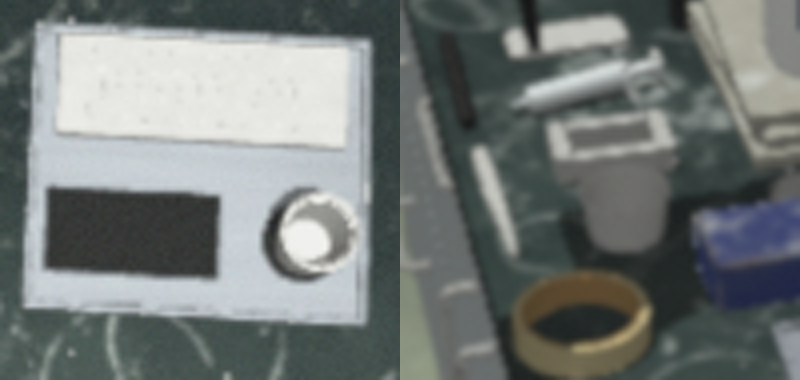

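The small cup stands on its round pad. The large cup's foot in the side view is at (256,242), the same as before, so it hasn't moved.

Request:
{"op": "step_arm", "data": {"moves": [{"dp": [-2.8, 2, 30], "dr": [0, 0, 0], "fingers": 0}, {"dp": [0, 0, 30], "dr": [0, 0, 0], "fingers": 0}, {"dp": [0, 0, 30], "dr": [0, 0, 0], "fingers": 0}, {"dp": [0, 0, 15], "dr": [0, 0, 0], "fingers": 0}, {"dp": [0, 0, 5], "dr": [0, 0, 0], "fingers": 0}]}}

```text
time_s: 12.22
tool_pos: [0.4294, 0.1375, 0.043]
tool_rot: [-179.9, 0.1, 89.8]
force: [-0.3, -0.6, -0.3]
grip_width: 0.087
grasp_force: 0.0
```

Request:
{"op": "step_arm", "data": {"moves": [{"dp": [0, 0, 12], "dr": [0, 0, 0], "fingers": 0}, {"dp": [0, 0, 10], "dr": [0, 0, 0], "fingers": 0}, {"dp": [0, 0, 7], "dr": [0, 0, 0], "fingers": 0}, {"dp": [0, 0, 0], "dr": [0, 0, 0], "fingers": 0.1}, {"dp": [0, 0, 0], "dr": [0, 0, 0], "fingers": 0.2}]}}

```text
time_s: 12.85
tool_pos: [0.4299, 0.1384, 0.0148]
tool_rot: [180.0, -0.0, 89.9]
force: [0.3, -0.3, -0.3]
grip_width: 0.0751
grasp_force: 0.0
```

Request:
{"op": "step_arm", "data": {"moves": [{"dp": [0, 0, 0], "dr": [0, 0, 0], "fingers": 0.3}, {"dp": [0, 0, 0], "dr": [0, 0, 0], "fingers": 0.5}, {"dp": [0, 0, 0], "dr": [0, 0, 0], "fingers": 1}, {"dp": [0, 0, 0], "dr": [0, 0, 0], "fingers": 1}, {"dp": [0, 0, 0], "dr": [0, 0, 0], "fingers": 1}], "squeeze": 15}}

```text
time_s: 13.48
tool_pos: [0.43, 0.1385, 0.0149]
tool_rot: [180.0, -0.0, 89.9]
force: [-0.1, -0.2, 5.2]
grip_width: 0.0608
grasp_force: 14.6
```

Request:
{"op": "step_arm", "data": {"moves": [{"dp": [0, 0, -3], "dr": [0, 0, 0], "fingers": 1}, {"dp": [0, 0, -8], "dr": [0, 0, 0], "fingers": 1}, {"dp": [0, 0, -25], "dr": [0, 0, 0], "fingers": 1}, {"dp": [0, 0, -40], "dr": [0, 0, 0], "fingers": 1}, {"dp": [0, 0, -40], "dr": [0, 0, 0], "fingers": 1}]}}

```text
time_s: 14.1
tool_pos: [0.4294, 0.1381, 0.1319]
tool_rot: [-180.0, 0.0, 89.9]
force: [0.5, 0.1, -0.3]
grip_width: 0.0606
grasp_force: 15.0
```

Request:
{"op": "step_arm", "data": {"moves": [{"dp": [-30, 3, 0], "dr": [0, 0, 0], "fingers": 1}, {"dp": [-45, 3, 0], "dr": [0, 0, 0], "fingers": 1}, {"dp": [-50, 3, 0], "dr": [0, 0, 0], "fingers": 1}, {"dp": [-50, 3, 0], "dr": [0, 0, 0], "fingers": 1}, {"dp": [-50, 3, 0], "dr": [0, 0, 0], "fingers": 1}]}}

```text
time_s: 14.72
tool_pos: [0.4441, -0.0882, 0.131]
tool_rot: [180.0, -0.1, 89.9]
force: [0.4, 0.3, -0.9]
grip_width: 0.0604
grasp_force: 15.0
```

Request:
{"op": "step_arm", "data": {"moves": [{"dp": [-50, 10, 0], "dr": [0, 0, 0], "fingers": 1}, {"dp": [-50, 10, 0], "dr": [0, 0, 0.02], "fingers": 1}, {"dp": [-50, 12, 0], "dr": [0, 0, 0], "fingers": 1}, {"dp": [-50, 12, 0], "dr": [0, 0, 0], "fingers": 1}, {"dp": [-50, 12, 0], "dr": [0, 0, 0], "fingers": 1}]}}

```text
time_s: 15.35
tool_pos: [0.4973, -0.3384, 0.1305]
tool_rot: [-180.0, -0.0, 88.8]
force: [0.7, 0.8, 0.6]
grip_width: 0.0606
grasp_force: 15.0
```

```bash
cat > to.py <<'E'
import sys
from h import *
x,y,z,yaw=map(float,sys.argv[1:])
o=env.get_obs();p=o["tool_pos"];w=np.radians(o["tool_rot"][2]);d=(np.array([x,y,z])-p)*1000
print(p.round(4),o["tool_rot"].round(1),"tool dp",round(d[0]*np.cos(w)+d[1]*np.sin(w),1),round(d[0]*np.sin(w)-d[1]*np.cos(w),1),round(-d[2],1),"az",round(-((np.radians(yaw)-w+np.pi)%(2*np.pi)-np.pi),3),o["grip_width"],o["force"])
E
python3 to.py .5144 -.3945 .0225 88.9
```

```text
[ 0.4973 -0.3384  0.1305] [-180.    -0.    88.8] tool dp -55.7 18.2 108.0 az -0.002 0.060633630521824085 [0.67576507 0.76493635 0.61734004]
```

Request:
{"op": "step_arm", "data": {"moves": [{"dp": [-28, 9, 0], "dr": [0, 0, 0], "fingers": 1}, {"dp": [-27.7, 9.2, 10], "dr": [0, 0, 0], "fingers": 1}, {"dp": [0, 0, 35], "dr": [0, 0, 0], "fingers": 1}, {"dp": [0, 0, 35], "dr": [0, 0, 0], "fingers": 1}, {"dp": [0, 0, 15], "dr": [0, 0, 0], "fingers": 1}]}}

```text
time_s: 15.98
tool_pos: [0.5128, -0.3923, 0.0335]
tool_rot: [-179.8, -0.1, 88.7]
force: [0.4, -0.2, 0.2]
grip_width: 0.0605
grasp_force: 15.0
```

Request:
{"op": "step_arm", "data": {"moves": [{"dp": [0, 0, 5], "dr": [0, 0, 0], "fingers": 1}, {"dp": [0, 0, 3], "dr": [0, 0, 0], "fingers": 1}, {"dp": [0, 0, 2], "dr": [0, 0, 0], "fingers": 1}, {"dp": [0, 0, 0], "dr": [0, 0, 0], "fingers": 1}, {"dp": [0, 0, 0], "dr": [0, 0, 0], "fingers": 1}]}}

```text
time_s: 16.6
tool_pos: [0.514, -0.3937, 0.0261]
tool_rot: [180.0, 0.0, 88.7]
force: [1.3, -0.1, -0.6]
grip_width: 0.0607
grasp_force: 15.0
```

```bash
python3 to.py .5144 -.3945 .0225 88.9
python3 - <<'E'
from h import *
import cv2
b=env.read_camera("side")[300:400,290:420,::-1]
cv2.imwrite("pics/d4.png",cv2.resize(b,None,fx=5,fy=5,interpolation=2))
E
```

```text
[ 0.514  -0.3937  0.0261] [180.    0.   88.7] tool dp -0.8 0.4 3.6 az -0.003 0.06069499524273196 [ 1.31592801 -0.10310993 -0.56252228]
```

View pics/d4.png

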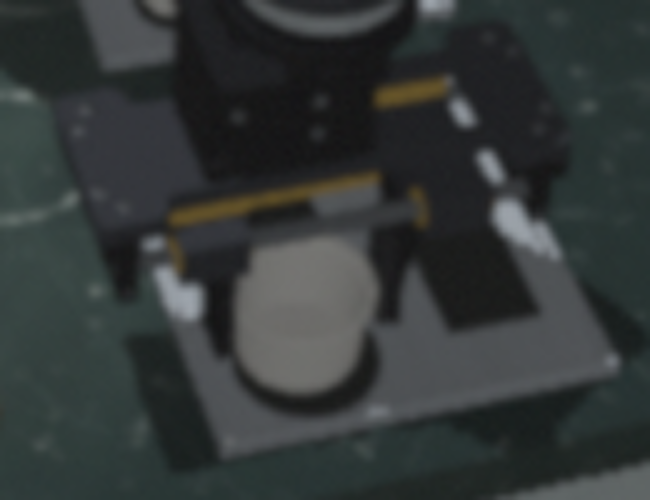

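The large cup hangs upright just above its pad: cup at (300,330) in the crop, with the pad's dark rim below. I'll lower it in small steps until there is contact.

Request:
{"op": "step_arm", "data": {"moves": [{"dp": [-0.8, 0.4, 1], "dr": [0, 0, 0], "fingers": 1}, {"dp": [0, 0, 1], "dr": [0, 0, 0], "fingers": 1}, {"dp": [0, 0, 0.8], "dr": [0, 0, 0], "fingers": 1}, {"dp": [0, 0, 0.5], "dr": [0, 0, 0], "fingers": 1}, {"dp": [0, 0, 0], "dr": [0, 0, 0], "fingers": 1}]}}

```text
time_s: 17.27
tool_pos: [0.5141, -0.3943, 0.0222]
tool_rot: [180.0, -0.0, 88.7]
force: [0.2, 0.1, -0.3]
grip_width: 0.0604
grasp_force: 15.0
```

Request:
{"op": "step_arm", "data": {"moves": [{"dp": [0, 0, 0.5], "dr": [0, 0, 0], "fingers": 1}, {"dp": [0, 0, 0], "dr": [0, 0, 0], "fingers": 1}, {"dp": [0, 0, 0], "dr": [0, 0, 0], "fingers": 0.26}, {"dp": [0, 0, 0], "dr": [0, 0, 0], "fingers": 0.2}, {"dp": [0, 0, 0], "dr": [0, 0, 0], "fingers": 0.12}]}}

```text
time_s: 17.9
tool_pos: [0.5141, -0.3943, 0.0217]
tool_rot: [180.0, -0.0, 88.7]
force: [-0.2, 0.4, -0.3]
grip_width: 0.0729
grasp_force: 0.0
```

Request:
{"op": "step_arm", "data": {"moves": [{"dp": [0, 0, -10], "dr": [0, 0, 0], "fingers": 0.1}, {"dp": [0, 0, -25], "dr": [0, 0, 0], "fingers": 0.1}, {"dp": [0, 0, -35], "dr": [0, 0, 0], "fingers": 0.1}, {"dp": [0, 0, -40], "dr": [0, 0, 0], "fingers": 0.1}, {"dp": [0, -15, -20], "dr": [0, 0, 0], "fingers": 0.1}]}}

```text
time_s: 18.52
tool_pos: [0.5007, -0.3947, 0.1549]
tool_rot: [179.8, 0.1, 88.8]
force: [-0.1, 0.0, -0.3]
grip_width: 0.0784
grasp_force: 0.0
```

Request:
{"op": "step_arm", "data": {"moves": [{"dp": [49, -9, 0], "dr": [0, 0, 0], "fingers": 0}, {"dp": [49, -9, 0], "dr": [0, 0, 0], "fingers": 0}, {"dp": [49, -9, 0], "dr": [0, 0, 0], "fingers": 0}, {"dp": [49, -9, 0], "dr": [0, 0, 0], "fingers": 0}, {"dp": [49, -9, 0], "dr": [0, 0, 0], "fingers": 0}]}}

```text
time_s: 19.15
tool_pos: [0.4592, -0.1469, 0.152]
tool_rot: [180.0, -0.0, 88.7]
force: [1.0, 0.4, -0.1]
grip_width: 0.0868
grasp_force: 0.0
```

Request:
{"op": "step_arm", "data": {"moves": [{"dp": [49, -9, 0], "dr": [0, 0, 0], "fingers": 0}, {"dp": [49, -9, 0], "dr": [0, 0, 0], "fingers": 0}, {"dp": [0, 0, 0], "dr": [0, 0, -0.17], "fingers": 0}, {"dp": [0, 0, 0], "dr": [0, 0, -0.17], "fingers": 0}, {"dp": [0, 0, 0], "dr": [0, 0, -0.17], "fingers": 0}]}}

```text
time_s: 19.77
tool_pos: [0.4437, -0.05, 0.1522]
tool_rot: [179.9, -0.0, 118.2]
force: [0.3, -1.1, 0.1]
grip_width: 0.0867
grasp_force: 0.0
```

Request:
{"op": "step_arm", "data": {"moves": [{"dp": [0, 0, 0], "dr": [0, 0, -0.175], "fingers": 0}, {"dp": [0, 0, 0], "dr": [0, 0, -0.175], "fingers": 0}, {"dp": [0, 0, 0], "dr": [0, 0, -0.175], "fingers": 0}, {"dp": [0, 0, 0], "dr": [0, 0, -0.175], "fingers": 0}, {"dp": [0, 0, 0], "dr": [0, 0, -0.175], "fingers": 0}]}}

```text
time_s: 20.4
tool_pos: [0.4437, -0.0502, 0.152]
tool_rot: [179.9, 0.0, 168.4]
force: [-0.0, 0.3, 0.3]
grip_width: 0.0869
grasp_force: 0.0
```

```bash
python3 to.py .4367 .2297 .006 178.3
```

```text
[ 0.4437 -0.0502  0.152 ] [179.9   0.  168.4] tool dp 63.4 272.7 146.0 az -0.174 0.08690164314173997 [-0.0036227   0.31284767  0.28765433]
```

Request:
{"op": "step_arm", "data": {"moves": [{"dp": [0, 0, 0], "dr": [0, 0, -0.174], "fingers": 0}, {"dp": [3, 50, 0], "dr": [0, 0, 0], "fingers": 0}, {"dp": [3, 60, 0], "dr": [0, 0, 0], "fingers": 0}, {"dp": [3, 60, 0], "dr": [0, 0, 0], "fingers": 0}, {"dp": [3, 55, 0], "dr": [0, 0, 0], "fingers": 0}]}}

```text
time_s: 21.02
tool_pos: [0.4394, 0.1774, 0.1525]
tool_rot: [179.9, 0.0, 178.0]
force: [0.4, -0.1, 0.2]
grip_width: 0.0872
grasp_force: 0.0
```

Request:
{"op": "step_arm", "data": {"moves": [{"dp": [2, 40, 0], "dr": [0, 0, 0], "fingers": 0}, {"dp": [1.3, 14.7, 10], "dr": [0, 0, 0], "fingers": 0}, {"dp": [0, 0, 30], "dr": [0, 0, 0], "fingers": 0}, {"dp": [0, 0, 30], "dr": [0, 0, 0], "fingers": 0}, {"dp": [0, 0, 20], "dr": [0, 0, 0], "fingers": 0}]}}

```text
time_s: 21.65
tool_pos: [0.4375, 0.2282, 0.0604]
tool_rot: [-179.9, -0.1, 177.9]
force: [0.4, 0.2, -0.6]
grip_width: 0.0869
grasp_force: 0.0
```

```bash
python3 to.py .4367 .2297 .006 178.3
```

```text
[0.4375 0.2282 0.0604] [-1.799e+02 -1.000e-01  1.779e+02] tool dp 0.8 1.4 54.4 az -0.006 0.08688137257302157 [ 0.36422854  0.23691826 -0.61969703]
```

Request:
{"op": "step_arm", "data": {"moves": [{"dp": [0.8, 1.2, 20], "dr": [0, 0, 0], "fingers": 0}, {"dp": [0, 0, 17], "dr": [0, 0, 0], "fingers": 0}, {"dp": [0, 0, 12], "dr": [0, 0, 0], "fingers": 0}, {"dp": [0, 0, 5], "dr": [0, 0, 0], "fingers": 0}, {"dp": [0, 0, 0], "dr": [0, 0, 0], "fingers": 0.2}]}}

```text
time_s: 22.28
tool_pos: [0.4372, 0.2314, 0.0078]
tool_rot: [-180.0, 0.0, 178.0]
force: [0.6, -0.4, 0.1]
grip_width: 0.0827
grasp_force: 0.0
```

Request:
{"op": "step_arm", "data": {"moves": [{"dp": [0, 0, 0], "dr": [0, 0, 0], "fingers": 0.4}, {"dp": [0, 0, 0], "dr": [0, 0, 0], "fingers": 0.6}, {"dp": [0, 0, 0], "dr": [0, 0, 0], "fingers": 1}, {"dp": [0, 0, 0], "dr": [0, 0, 0], "fingers": 1}, {"dp": [0, 0, 0], "dr": [0, 0, 0], "fingers": 1}], "squeeze": 35}}

```text
time_s: 22.9
tool_pos: [0.4372, 0.2312, 0.008]
tool_rot: [-180.0, -0.0, 178.1]
force: [0.0, -1.4, 3.8]
grip_width: 0.0497
grasp_force: 35.0
```

Request:
{"op": "step_arm", "data": {"moves": [{"dp": [0, 0, -5], "dr": [0, 0, 0], "fingers": 1}, {"dp": [0, 0, -15], "dr": [0, 0, 0], "fingers": 1}, {"dp": [0, 0, -30], "dr": [0, 0, 0], "fingers": 1}, {"dp": [0, 0, -40], "dr": [0, 0, 0], "fingers": 1}, {"dp": [0, 0, -35], "dr": [0, 0, 0], "fingers": 1}]}}

```text
time_s: 23.52
tool_pos: [0.4372, 0.2315, 0.1347]
tool_rot: [179.9, 0.0, 178.0]
force: [0.2, 1.2, -4.1]
grip_width: 0.0497
grasp_force: 35.0
```

```bash
python3 to.py .445 -.06 .12 178.3
```

```text
[0.4372 0.2315 0.1347] [179.9   0.  178. ] tool dp -17.8 -291.1 14.7 az -0.005 0.04965420740834492 [ 0.17722319  1.23429192 -4.07450815]
```

Request:
{"op": "step_arm", "data": {"moves": [{"dp": [-3.5, -40, 0], "dr": [0, 0, 0], "fingers": 1}, {"dp": [-3.5, -58, 0], "dr": [0, 0, 0], "fingers": 1}, {"dp": [-3.5, -60, 0], "dr": [0, 0, 0], "fingers": 1}, {"dp": [-3.5, -60, 0], "dr": [0, 0, 0], "fingers": 1}, {"dp": [-3.5, -55, 0], "dr": [0, 0, 0], "fingers": 1}]}}

```text
time_s: 24.15
tool_pos: [0.4451, -0.0441, 0.133]
tool_rot: [179.9, 0.0, 178.0]
force: [1.0, -0.0, -4.3]
grip_width: 0.0497
grasp_force: 35.0
```

Request:
{"op": "step_arm", "data": {"moves": [{"dp": [0, -20, 0], "dr": [0, 0, 0.1], "fingers": 1}, {"dp": [0, 0, 0], "dr": [0, 0, 0.17], "fingers": 1}, {"dp": [0, 0, 0], "dr": [0, 0, 0.18], "fingers": 1}, {"dp": [0, 0, 0], "dr": [0, 0, 0.18], "fingers": 1}, {"dp": [0, 0, 0], "dr": [0, 0, 0.18], "fingers": 1}]}}

```text
time_s: 24.78
tool_pos: [0.4445, -0.0621, 0.1331]
tool_rot: [179.9, -0.0, 131.3]
force: [-0.1, 0.9, -3.6]
grip_width: 0.05
grasp_force: 35.0
```

Request:
{"op": "step_arm", "data": {"moves": [{"dp": [0, 0, 0], "dr": [0, 0, 0.18], "fingers": 1}, {"dp": [0, 0, 0], "dr": [0, 0, 0.18], "fingers": 1}, {"dp": [0, 0, 0], "dr": [0, 0, 0.18], "fingers": 1}, {"dp": [0, 0, 0], "dr": [0, 0, 0.18], "fingers": 1}, {"dp": [0, 0, 0], "dr": [0, 0, 0.02], "fingers": 1}]}}

```text
time_s: 25.4
tool_pos: [0.4445, -0.0621, 0.1331]
tool_rot: [180.0, -0.0, 89.3]
force: [-0.1, 1.0, -3.2]
grip_width: 0.0497
grasp_force: 35.0
```

```bash
python3 to.py .5163 -.2934 .0155 88.9
```

```text
[ 0.4445 -0.0621  0.1331] [180.   -0.   89.3] tool dp -230.4 74.7 117.6 az 0.006 0.0497247724694571 [-0.14933246  1.00744314 -3.24491834]
```

Request:
{"op": "step_arm", "data": {"moves": [{"dp": [-40, 13, 0], "dr": [0, 0, 0.006], "fingers": 1}, {"dp": [-50, 16, 0], "dr": [0, 0, 0], "fingers": 1}, {"dp": [-55, 18, 0], "dr": [0, 0, 0], "fingers": 1}, {"dp": [-50, 16, 0], "dr": [0, 0, 0], "fingers": 1}, {"dp": [-35, 11, 0], "dr": [0, 0, 0], "fingers": 1}]}}

```text
time_s: 26.02
tool_pos: [0.5147, -0.2954, 0.1327]
tool_rot: [-179.9, 0.1, 89.0]
force: [0.1, 0.0, -2.6]
grip_width: 0.0497
grasp_force: 35.0
```

Request:
{"op": "step_arm", "data": {"moves": [{"dp": [0, 0, 25], "dr": [0, 0, 0], "fingers": 1}, {"dp": [0, 0, 35], "dr": [0, 0, 0], "fingers": 1}, {"dp": [0, 0, 25], "dr": [0, 0, 0], "fingers": 1}, {"dp": [0, 0, 15], "dr": [0, 0, 0], "fingers": 1}, {"dp": [0, 0, 0], "dr": [0, 0, 0], "fingers": 1}]}}

```text
time_s: 26.65
tool_pos: [0.5142, -0.2925, 0.0322]
tool_rot: [-179.9, -0.0, 89.0]
force: [-0.0, -0.1, -3.0]
grip_width: 0.0495
grasp_force: 35.0
```

```bash
python3 to.py .5163 -.2934 .0155 88.9
```

```text
[ 0.5142 -0.2925  0.0322] [-179.9   -0.    89. ] tool dp -0.9 2.1 16.7 az 0.002 0.04952832599852195 [-0.02250489 -0.05715443 -3.03494756]
```

Request:
{"op": "step_arm", "data": {"moves": [{"dp": [-0.9, 2.1, 8], "dr": [0, 0, 0], "fingers": 1}, {"dp": [0, 0, 5], "dr": [0, 0, 0], "fingers": 1}, {"dp": [0, 0, 2.5], "dr": [0, 0, 0], "fingers": 1}, {"dp": [0, 0, 1], "dr": [0, 0, 0], "fingers": 1}, {"dp": [0, 0, 0], "dr": [0, 0, 0], "fingers": 1}]}}

```text
time_s: 27.28
tool_pos: [0.5166, -0.2941, 0.0163]
tool_rot: [180.0, -0.0, 88.9]
force: [-0.0, -0.7, -3.9]
grip_width: 0.0495
grasp_force: 35.0
```

Request:
{"op": "step_arm", "data": {"moves": [{"dp": [0, 0, 0.5], "dr": [0, 0, 0], "fingers": 1}, {"dp": [0, 0, 0], "dr": [0, 0, 0], "fingers": 0.4}, {"dp": [0, 0, 0], "dr": [0, 0, 0], "fingers": 0.3}, {"dp": [0, 0, 0], "dr": [0, 0, 0], "fingers": 0.25}, {"dp": [0, 0, -8], "dr": [0, 0, 0], "fingers": 0.25}]}}

```text
time_s: 27.9
tool_pos: [0.5163, -0.2939, 0.0237]
tool_rot: [-180.0, -0.0, 88.9]
force: [-0.4, -0.0, 0.2]
grip_width: 0.0644
grasp_force: 0.0
```

Request:
{"op": "step_arm", "data": {"moves": [{"dp": [0, 0, -25], "dr": [0, 0, 0], "fingers": 0.25}, {"dp": [0, 0, -40], "dr": [0, 0, 0], "fingers": 0.25}, {"dp": [10, 0, -40], "dr": [0, 0, 0], "fingers": 0.25}, {"dp": [45, -12, -20], "dr": [0, 0, 0], "fingers": 0.25}, {"dp": [50, -15, 0], "dr": [0, 0, 0], "fingers": 0.25}]}}

```text
time_s: 28.52
tool_pos: [0.4924, -0.1894, 0.1508]
tool_rot: [179.8, 0.1, 88.7]
force: [0.6, 0.7, 1.1]
grip_width: 0.0648
grasp_force: 0.0
```

```bash
python3 to.py .445 -.05 .15 178
```

```text
[ 0.4924 -0.1894  0.1508] [1.798e+02 1.000e-01 8.870e+01] tool dp 138.3 -50.5 0.8 az -1.558 0.06476792260714087 [0.56978117 0.73654618 1.1106473 ]
```

Request:
{"op": "step_arm", "data": {"moves": [{"dp": [46, -17, 0], "dr": [0, 0, 0], "fingers": 0}, {"dp": [46, -17, 0], "dr": [0, 0, 0], "fingers": 0}, {"dp": [46, -17, 0], "dr": [0, 0, -0.17], "fingers": 0}, {"dp": [0, 0, 0], "dr": [0, 0, -0.18], "fingers": 0}, {"dp": [0, 0, 0], "dr": [0, 0, -0.18], "fingers": 0}]}}

```text
time_s: 29.15
tool_pos: [0.4432, -0.0491, 0.1491]
tool_rot: [179.9, -0.1, 119.7]
force: [0.2, -0.2, -0.3]
grip_width: 0.0868
grasp_force: 0.0
```

Request:
{"op": "step_arm", "data": {"moves": [{"dp": [0, 0, 0], "dr": [0, 0, -0.18], "fingers": 0}, {"dp": [0, 0, 0], "dr": [0, 0, -0.18], "fingers": 0}, {"dp": [0, 0, 0], "dr": [0, 0, -0.18], "fingers": 0}, {"dp": [0, 0, 0], "dr": [0, 0, -0.18], "fingers": 0}, {"dp": [0, 0, 0], "dr": [0, 0, -0.18], "fingers": 0}]}}

```text
time_s: 29.78
tool_pos: [0.4432, -0.0501, 0.1489]
tool_rot: [179.9, -0.0, 171.1]
force: [-0.6, -0.7, -0.3]
grip_width: 0.0869
grasp_force: 0.0
```

Request:
{"op": "step_arm", "data": {"moves": [{"dp": [0, 0, 0], "dr": [0, 0, -0.18], "fingers": 0}, {"dp": [0, 0, 0], "dr": [0, 0, -0.165], "fingers": 0}, {"dp": [0, 0, 0], "dr": [0, 0, 0], "fingers": 0}, {"dp": [0, 0, 0], "dr": [0, 0, 0], "fingers": 0}, {"dp": [0, 0, 0], "dr": [0, 0, 0], "fingers": 0}]}}

```text
time_s: 30.4
tool_pos: [0.4432, -0.0497, 0.1488]
tool_rot: [180.0, 0.0, -169.5]
force: [0.2, 0.2, -0.4]
grip_width: 0.0868
grasp_force: 0.0
```

```bash
python3 to.py .4356 .3173 .003 -169.5
python3 - <<'E'
from h import *
import cv2
a=env.read_camera("top")[:,:,::-1]
c1=cv2.resize(a[280:345,145:265],None,fx=5,fy=5,interpolation=2)
c2=cv2.resize(a[220:300,412:532],None,fx=4,fy=4,interpolation=2)
c2=cv2.copyMakeBorder(c2,0,5,0,120,0)
cv2.imwrite("pics/d5.png",np.vstack([c1,c2[:275]]))
E
```

```text
[ 0.4432 -0.0497  0.1488] [ 180.     0.  -169.5] tool dp -59.5 362.3 145.8 az 0.0 0.08678701287741261 [ 0.23211709  0.22933665 -0.4364517 ]
```

View pics/d5.png

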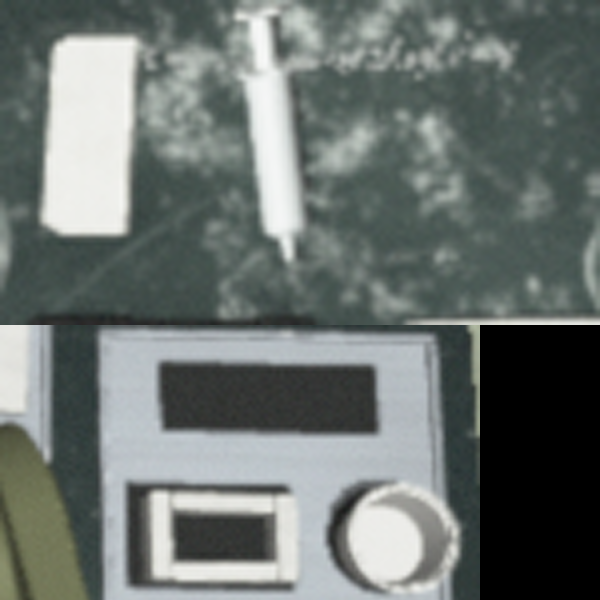

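The applicator sits on its pad; the 14 px crop shift is what parallax should give. The large cup is on its pad, and the scraper and syringe haven't moved. Next is the syringe.

Request:
{"op": "step_arm", "data": {"moves": [{"dp": [-8, 45, 0], "dr": [0, 0, 0], "fingers": 0.3}, {"dp": [-9, 55, 0], "dr": [0, 0, 0], "fingers": 0.3}, {"dp": [-9, 55, 0], "dr": [0, 0, 0], "fingers": 0.3}, {"dp": [-9, 55, 0], "dr": [0, 0, 0], "fingers": 0.35}, {"dp": [-9, 55, 0], "dr": [0, 0, 0], "fingers": 0.35}]}}

```text
time_s: 31.08
tool_pos: [0.4375, 0.2209, 0.1488]
tool_rot: [180.0, 0.0, -169.4]
force: [1.2, -0.7, 0.7]
grip_width: 0.0573
grasp_force: 0.0
```

Request:
{"op": "step_arm", "data": {"moves": [{"dp": [-9, 55, 0], "dr": [0, 0, 0], "fingers": 0.35}, {"dp": [-6.5, 42.3, 10], "dr": [0, 0, 0], "fingers": 0.35}, {"dp": [0, 0, 30], "dr": [0, 0, 0], "fingers": 0.35}, {"dp": [0, 0, 35], "dr": [0, 0, 0], "fingers": 0.35}, {"dp": [0, 0, 20], "dr": [0, 0, 0], "fingers": 0.35}]}}

```text
time_s: 31.7
tool_pos: [0.4341, 0.3169, 0.0518]
tool_rot: [-179.9, -0.1, -169.4]
force: [-0.9, -0.2, 0.1]
grip_width: 0.0565
grasp_force: 0.0
```

```bash
python3 to.py .4356 .3173 .003 -169.5
```

```text
[0.4341 0.3169 0.0518] [-1.799e+02 -1.000e-01 -1.694e+02] tool dp -1.6 0.1 48.8 az 0.002 0.05645023654529527 [-0.94462565 -0.24292721  0.10548134]
```

Request:
{"op": "step_arm", "data": {"moves": [{"dp": [-1.4, 0, 20], "dr": [0, 0, 0], "fingers": 0.35}, {"dp": [0, 0, 15], "dr": [0, 0, 0], "fingers": 0.35}, {"dp": [0, 0, 9], "dr": [0, 0, 0], "fingers": 0.35}, {"dp": [0, 0, 4], "dr": [0, 0, 0], "fingers": 0.35}, {"dp": [0, 0, 0], "dr": [0, 0, 0], "fingers": 0.5}], "squeeze": 8}}

```text
time_s: 32.33
tool_pos: [0.4366, 0.3178, 0.006]
tool_rot: [180.0, 0.0, -169.4]
force: [-0.0, -0.0, 0.2]
grip_width: 0.0521
grasp_force: 0.0
```

Request:
{"op": "step_arm", "data": {"moves": [{"dp": [0, 0, 0], "dr": [0, 0, 0], "fingers": 0.7}, {"dp": [0, 0, 0], "dr": [0, 0, 0], "fingers": 0.8}, {"dp": [0, 0, 0], "dr": [0, 0, 0], "fingers": 1}, {"dp": [0, 0, 0], "dr": [0, 0, 0], "fingers": 1}, {"dp": [0, 0, 0], "dr": [0, 0, 0], "fingers": 1}]}}

```text
time_s: 32.95
tool_pos: [0.4365, 0.3179, 0.006]
tool_rot: [180.0, 0.0, -169.4]
force: [0.2, 0.6, 1.9]
grip_width: 0.0248
grasp_force: 8.0
```

Request:
{"op": "step_arm", "data": {"moves": [{"dp": [0, 0, -5], "dr": [0, 0, 0], "fingers": 1}, {"dp": [0, 0, -15], "dr": [0, 0, 0], "fingers": 1}, {"dp": [0, 0, -30], "dr": [0, 0, 0], "fingers": 1}, {"dp": [0, 0, -40], "dr": [0, 0, 0], "fingers": 1}, {"dp": [0, 0, -35], "dr": [0, 0, 0], "fingers": 1}]}}

```text
time_s: 33.58
tool_pos: [0.4368, 0.3176, 0.1331]
tool_rot: [179.9, 0.1, -169.4]
force: [0.0, 0.1, -0.4]
grip_width: 0.0249
grasp_force: 8.0
```

```bash
python3 to.py .445 -.06 .13 88.9
```

```text
[0.4368 0.3176 0.1331] [ 1.799e+02  1.000e-01 -1.694e+02] tool dp 61.2 -372.7 3.1 az 1.775 0.024860790105437066 [ 0.03445751  0.05809331 -0.42022421]
```

Request:
{"op": "step_arm", "data": {"moves": [{"dp": [6, -40, 0], "dr": [0, 0, 0], "fingers": 1}, {"dp": [9, -55, 0], "dr": [0, 0, 0], "fingers": 1}, {"dp": [9, -55, 0], "dr": [0, 0, 0], "fingers": 1}, {"dp": [9, -55, 0], "dr": [0, 0, 0], "fingers": 1}, {"dp": [9, -55, 0], "dr": [0, 0, 0], "fingers": 1}]}}

```text
time_s: 34.2
tool_pos: [0.4431, 0.0524, 0.1313]
tool_rot: [179.9, 0.1, -169.4]
force: [0.7, 0.3, 0.7]
grip_width: 0.0246
grasp_force: 8.0
```

Request:
{"op": "step_arm", "data": {"moves": [{"dp": [9, -55, 0], "dr": [0, 0, 0], "fingers": 1}, {"dp": [10, -57, 0], "dr": [0, 0, 0.1], "fingers": 1}, {"dp": [0, 0, 0], "dr": [0, 0, 0.17], "fingers": 1}, {"dp": [0, 0, 0], "dr": [0, 0, 0.18], "fingers": 1}, {"dp": [0, 0, 0], "dr": [0, 0, 0.18], "fingers": 1}]}}

```text
time_s: 34.83
tool_pos: [0.445, -0.0598, 0.1313]
tool_rot: [179.9, -0.0, 154.1]
force: [-0.2, 0.1, 0.4]
grip_width: 0.0244
grasp_force: 8.0
```

Request:
{"op": "step_arm", "data": {"moves": [{"dp": [0, 0, 0], "dr": [0, 0, 0.18], "fingers": 1}, {"dp": [0, 0, 0], "dr": [0, 0, 0.18], "fingers": 1}, {"dp": [0, 0, 0], "dr": [0, 0, 0.18], "fingers": 1}, {"dp": [0, 0, 0], "dr": [0, 0, 0.18], "fingers": 1}, {"dp": [0, 0, 0], "dr": [0, 0, 0.18], "fingers": 1}]}}

```text
time_s: 35.45
tool_pos: [0.445, -0.0597, 0.1314]
tool_rot: [179.9, -0.0, 102.5]
force: [0.6, 0.5, 0.4]
grip_width: 0.025
grasp_force: 8.0
```

Request:
{"op": "step_arm", "data": {"moves": [{"dp": [0, 0, 0], "dr": [0, 0, 0.18], "fingers": 1}, {"dp": [0, 0, 0], "dr": [0, 0, 0.065], "fingers": 1}, {"dp": [0, 0, 0], "dr": [0, 0, 0], "fingers": 1}, {"dp": [0, 0, 0], "dr": [0, 0, 0], "fingers": 1}, {"dp": [0, 0, 0], "dr": [0, 0, 0], "fingers": 1}]}}

```text
time_s: 36.08
tool_pos: [0.445, -0.0592, 0.1309]
tool_rot: [180.0, -0.0, 88.9]
force: [0.5, -1.4, 0.0]
grip_width: 0.025
grasp_force: 8.0
```

```bash
python3 to.py .5986 -.3330 .0135 88.9
python3 - <<'E'
from h import *
import cv2
a=env.read_camera("side")[:,:,::-1]
cv2.imwrite("pics/d6.png",cv2.resize(a[190:330,230:390],None,fx=4,fy=4,interpolation=2))
E
```

```text
[ 0.445  -0.0592  0.1309] [180.   -0.   88.9] tool dp -270.9 158.7 117.4 az 0.001 0.025046523037273796 [ 0.47285128 -1.4351683   0.00286099]
```

View pics/d6.png

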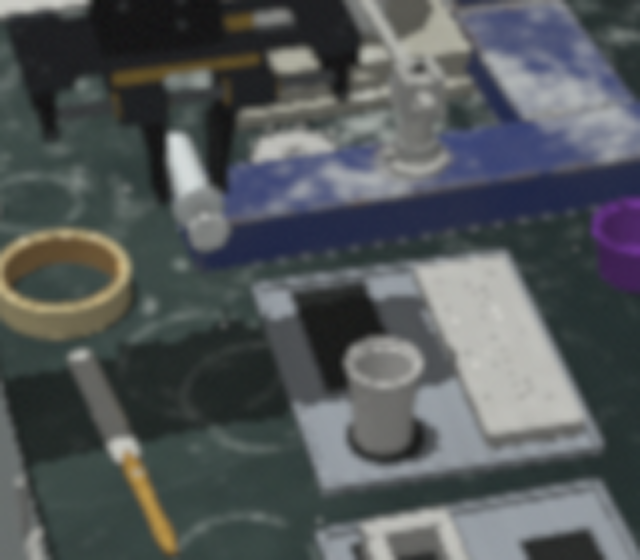

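The syringe is held level between the fingers at (195,190). The small cup is centred on its pad. Moving on to the syringe pad.

Request:
{"op": "step_arm", "data": {"moves": [{"dp": [-45, 8, 0], "dr": [0, 0, 0], "fingers": 1}, {"dp": [-55, 22, 0], "dr": [0, 0, 0], "fingers": 1}, {"dp": [-50, 30, 0], "dr": [0, 0, 0], "fingers": 1}, {"dp": [-50, 35, 0], "dr": [0, 0, 0], "fingers": 1}, {"dp": [-45, 35, 0], "dr": [0, 0, 0], "fingers": 1}]}}

```text
time_s: 36.75
tool_pos: [0.5714, -0.308, 0.1295]
tool_rot: [-179.9, 0.0, 89.0]
force: [0.5, 0.8, 1.6]
grip_width: 0.0247
grasp_force: 8.0
```

Request:
{"op": "step_arm", "data": {"moves": [{"dp": [-26, 28, 0], "dr": [0, 0, 0], "fingers": 1}, {"dp": [0, 0, 25], "dr": [0, 0, 0], "fingers": 1}, {"dp": [0, 0, 35], "dr": [0, 0, 0], "fingers": 1}, {"dp": [0, 0, 30], "dr": [0, 0, 0], "fingers": 1}, {"dp": [0, 0, 10], "dr": [0, 0, 0], "fingers": 1}]}}

```text
time_s: 37.38
tool_pos: [0.5967, -0.332, 0.0283]
tool_rot: [-179.8, -0.1, 89.0]
force: [-0.3, 0.6, 0.4]
grip_width: 0.0246
grasp_force: 8.0
```

```bash
python3 to.py .5986 -.3330 .0135 88.9
```

```text
[ 0.5967 -0.332   0.0283] [-1.798e+02 -1.000e-01  8.900e+01] tool dp -1.0 1.9 14.8 az 0.001 0.024621806547365184 [-0.31788177  0.64130004  0.43067736]
```

Request:
{"op": "step_arm", "data": {"moves": [{"dp": [-1, 1.5, 7], "dr": [0, 0, 0], "fingers": 1}, {"dp": [0, 0, 4], "dr": [0, 0, 0], "fingers": 1}, {"dp": [0, 0, 2.5], "dr": [0, 0, 0], "fingers": 1}, {"dp": [0, 0, 1.2], "dr": [0, 0, 0], "fingers": 1}, {"dp": [0, 0, 0], "dr": [0, 0, 0], "fingers": 1}]}}

```text
time_s: 38.0
tool_pos: [0.5994, -0.3342, 0.0163]
tool_rot: [180.0, 0.0, 88.9]
force: [0.3, 0.1, -0.1]
grip_width: 0.0251
grasp_force: 8.0
```

Request:
{"op": "step_arm", "data": {"moves": [{"dp": [0, 0, 0.3], "dr": [0, 0, 0], "fingers": 0.7}, {"dp": [0, 0, 0], "dr": [0, 0, 0], "fingers": 0.6}, {"dp": [0, 0, 0], "dr": [0, 0, 0], "fingers": 0.5}, {"dp": [0, 0, 0], "dr": [0, 0, 0], "fingers": 0.45}, {"dp": [0, 0, -8], "dr": [0, 0, 0], "fingers": 0.45}]}}

```text
time_s: 38.62
tool_pos: [0.5988, -0.3339, 0.0234]
tool_rot: [-179.9, -0.0, 88.9]
force: [-0.1, 0.6, 0.4]
grip_width: 0.0467
grasp_force: 0.0
```

Request:
{"op": "step_arm", "data": {"moves": [{"dp": [0, 0, -25], "dr": [0, 0, 0], "fingers": 0.45}, {"dp": [0, 0, -40], "dr": [0, 0, 0], "fingers": 0.45}, {"dp": [0, 0, -40], "dr": [0, 0, 0], "fingers": 0.45}, {"dp": [40, -30, -20], "dr": [0, 0, 0], "fingers": 0.35}, {"dp": [45, -35, 0], "dr": [0, 0, 0], "fingers": 0.25}]}}

```text
time_s: 39.25
tool_pos: [0.5365, -0.2496, 0.1525]
tool_rot: [179.7, 0.1, 88.8]
force: [0.4, 0.9, 1.3]
grip_width: 0.0596
grasp_force: 0.0
```

```bash
python3 to.py .445 -.05 .15 179
```

```text
[ 0.5365 -0.2496  0.1525] [1.797e+02 1.000e-01 8.880e+01] tool dp 197.6 -95.8 2.5 az -1.575 0.05964614123173863 [0.38519338 0.87433388 1.34760476]
```

Request:
{"op": "step_arm", "data": {"moves": [{"dp": [45, -24, 0], "dr": [0, 0, 0], "fingers": 0.25}, {"dp": [55, -26, 0], "dr": [0, 0, 0], "fingers": 0.25}, {"dp": [55, -26, 0], "dr": [0, 0, 0], "fingers": 0.25}, {"dp": [42, -20, 0], "dr": [0, 0, -0.1], "fingers": 0.25}, {"dp": [0, 0, 0], "dr": [0, 0, -0.17], "fingers": 0.25}]}}

```text
time_s: 39.88
tool_pos: [0.4451, -0.0506, 0.1502]
tool_rot: [179.9, -0.4, 105.0]
force: [-0.0, -0.8, -0.5]
grip_width: 0.0654
grasp_force: 0.0
```

Request:
{"op": "step_arm", "data": {"moves": [{"dp": [0, 0, 0], "dr": [0, 0, -0.18], "fingers": 0.25}, {"dp": [0, 0, 0], "dr": [0, 0, -0.18], "fingers": 0.25}, {"dp": [0, 0, 0], "dr": [0, 0, -0.18], "fingers": 0.25}, {"dp": [0, 0, 0], "dr": [0, 0, -0.18], "fingers": 0.25}, {"dp": [0, 0, 0], "dr": [0, 0, -0.18], "fingers": 0.25}]}}

```text
time_s: 40.5
tool_pos: [0.4462, -0.0555, 0.15]
tool_rot: [179.9, -0.1, 156.1]
force: [0.7, 0.7, 0.9]
grip_width: 0.0654
grasp_force: 0.0
```

Request:
{"op": "step_arm", "data": {"moves": [{"dp": [0, 0, 0], "dr": [0, 0, -0.18], "fingers": 0.25}, {"dp": [0, 0, 0], "dr": [0, 0, -0.18], "fingers": 0.25}, {"dp": [0, 0, 0], "dr": [0, 0, -0.045], "fingers": 0.25}, {"dp": [0, 0, 0], "dr": [0, 0, 0], "fingers": 0.25}, {"dp": [0, 0, 0], "dr": [0, 0, 0], "fingers": 0.25}]}}

```text
time_s: 41.12
tool_pos: [0.446, -0.0549, 0.1497]
tool_rot: [179.9, -0.1, 179.0]
force: [-0.1, 0.7, 0.7]
grip_width: 0.0652
grasp_force: 0.0
```

```bash
python3 to.py .4371 .4037 .002 179
python3 - <<'E'
from h import *
import cv2
a=env.read_camera("top")[:,:,::-1]
cv2.imwrite("pics/d7.png",cv2.resize(a[205:300,332:532],None,fx=4,fy=4,interpolation=2))
E
```

```text
[ 0.446  -0.0549  0.1497] [ 1.799e+02 -1.000e-01  1.790e+02] tool dp 16.9 458.4 147.7 az -0.0 0.06518597507638824 [-0.10101938  0.68767586  0.69840877]
```

View pics/d7.png

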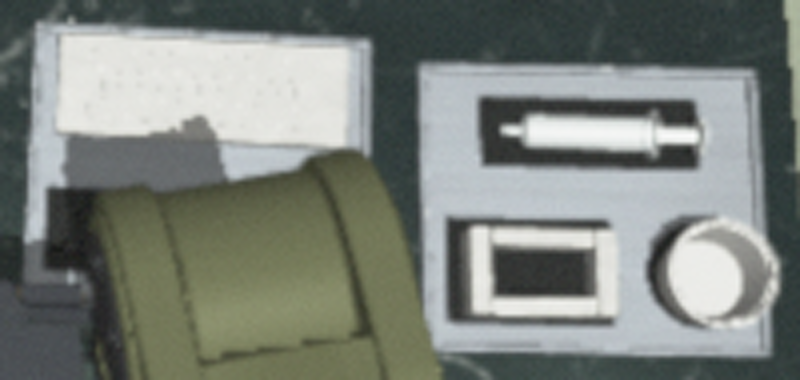

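The syringe is on its pad, its centre at (602,132) against the pad's (589,132), which is mostly parallax. The applicator and large cup are good. The scraper is next.

Request:
{"op": "step_arm", "data": {"moves": [{"dp": [2, 45, 0], "dr": [0, 0, 0], "fingers": 0.25}, {"dp": [2, 57, 0], "dr": [0, 0, 0], "fingers": 0.25}, {"dp": [2, 57, 0], "dr": [0, 0, 0], "fingers": 0.25}, {"dp": [2, 57, 0], "dr": [0, 0, 0], "fingers": 0.25}, {"dp": [2, 57, 0], "dr": [0, 0, 0], "fingers": 0.25}]}}

```text
time_s: 41.8
tool_pos: [0.44, 0.2205, 0.1496]
tool_rot: [179.9, -0.1, 179.1]
force: [0.0, 0.5, 0.3]
grip_width: 0.0652
grasp_force: 0.0
```

Request:
{"op": "step_arm", "data": {"moves": [{"dp": [2, 57, 0], "dr": [0, 0, 0], "fingers": 0.25}, {"dp": [2, 57, 0], "dr": [0, 0, 0], "fingers": 0.25}, {"dp": [2, 50, 0], "dr": [0, 0, 0], "fingers": 0.25}, {"dp": [1, 21.4, 15], "dr": [0, 0, 0], "fingers": 0.25}, {"dp": [0, 0, 30], "dr": [0, 0, 0], "fingers": 0.25}]}}

```text
time_s: 42.42
tool_pos: [0.4357, 0.4076, 0.1045]
tool_rot: [179.9, 0.0, 179.3]
force: [-0.6, -0.8, -0.2]
grip_width: 0.0652
grasp_force: 0.0
```

Request:
{"op": "step_arm", "data": {"moves": [{"dp": [0, 0, 30], "dr": [0, 0, 0], "fingers": 0.25}, {"dp": [0, 0, 25], "dr": [0, 0, 0], "fingers": 0.25}, {"dp": [0, 0, 15], "dr": [0, 0, 0], "fingers": 0.25}, {"dp": [0, 0, 0], "dr": [0, 0, 0], "fingers": 0.25}, {"dp": [0, 0, 0], "dr": [0, 0, 0], "fingers": 0.25}]}}

```text
time_s: 43.05
tool_pos: [0.4365, 0.4047, 0.0355]
tool_rot: [179.9, -0.0, 179.1]
force: [0.1, -0.6, 0.5]
grip_width: 0.0652
grasp_force: 0.0
```

```bash
python3 to.py .4371 .4037 .002 179
```

```text
[0.4365 0.4047 0.0355] [179.9  -0.  179.1] tool dp -0.6 -0.9 33.5 az 0.002 0.06517859728981504 [ 0.10825686 -0.6451458   0.51804188]
```

Request:
{"op": "step_arm", "data": {"moves": [{"dp": [-0.5, -0.9, 14], "dr": [0, 0, 0], "fingers": 0.25}, {"dp": [0, 0, 10], "dr": [0, 0, 0], "fingers": 0.25}, {"dp": [0, 0, 6], "dr": [0, 0, 0], "fingers": 0.25}, {"dp": [0, 0, 2], "dr": [0, 0, 0], "fingers": 0.25}, {"dp": [0, 0, 0], "dr": [0, 0, 0], "fingers": 0.25}]}}

```text
time_s: 43.68
tool_pos: [0.4364, 0.4032, 0.0025]
tool_rot: [180.0, -0.1, 179.1]
force: [0.0, -0.9, 0.2]
grip_width: 0.065
grasp_force: 0.0
```

```bash
python3 to.py .4371 .4037 .002 179
```

```text
[0.4364 0.4032 0.0025] [ 1.800e+02 -1.000e-01  1.791e+02] tool dp -0.7 0.5 0.5 az 0.002 0.06500793090571065 [ 0.02031646 -0.9380456   0.15718136]
```

Request:
{"op": "step_arm", "data": {"moves": [{"dp": [0, 0, 0.5], "dr": [0, 0, 0], "fingers": 0.4}, {"dp": [0, 0, 0], "dr": [0, 0, 0], "fingers": 0.5}, {"dp": [0, 0, 0], "dr": [0, 0, 0], "fingers": 1}, {"dp": [0, 0, 0], "dr": [0, 0, 0], "fingers": 1}, {"dp": [0, 0, 0], "dr": [0, 0, 0], "fingers": 1}], "squeeze": 35}}

```text
time_s: 44.3
tool_pos: [0.4363, 0.4034, 0.0022]
tool_rot: [180.0, -0.1, 179.1]
force: [-0.9, 1.5, 1.6]
grip_width: 0.0372
grasp_force: 35.0
```

Request:
{"op": "step_arm", "data": {"moves": [{"dp": [0, 0, -4], "dr": [0, 0, 0], "fingers": 1}, {"dp": [0, 0, -15], "dr": [0, 0, 0], "fingers": 1}, {"dp": [0, 0, -30], "dr": [0, 0, 0], "fingers": 1}, {"dp": [0, 0, -40], "dr": [0, 0, 0], "fingers": 1}, {"dp": [0, 0, -35], "dr": [0, 0, 0], "fingers": 1}]}}

```text
time_s: 44.92
tool_pos: [0.4368, 0.4031, 0.1284]
tool_rot: [179.9, -0.0, 179.1]
force: [-0.8, 1.0, -0.9]
grip_width: 0.0371
grasp_force: 35.0
```

```bash
python3 to.py .445 -.06 .13 178
```

```text
[0.4368 0.4031 0.1284] [179.9  -0.  179.1] tool dp -15.6 -462.9 -1.6 az 0.019 0.03708641399995146 [-0.78268424  1.02372644 -0.86468567]
```

Request:
{"op": "step_arm", "data": {"moves": [{"dp": [-1.7, -40, 0], "dr": [0, 0, 0], "fingers": 1}, {"dp": [-1.7, -53, 0], "dr": [0, 0, 0], "fingers": 1}, {"dp": [-1.7, -53, 0], "dr": [0, 0, 0], "fingers": 1}, {"dp": [-1.7, -53, 0], "dr": [0, 0, 0], "fingers": 1}, {"dp": [-1.7, -53, 0], "dr": [0, 0, 0], "fingers": 1}]}}

```text
time_s: 45.55
tool_pos: [0.4412, 0.149, 0.1265]
tool_rot: [179.9, -0.1, 179.1]
force: [0.2, 0.5, -0.1]
grip_width: 0.0374
grasp_force: 35.0
```

Request:
{"op": "step_arm", "data": {"moves": [{"dp": [-1.7, -53, 0], "dr": [0, 0, 0], "fingers": 1}, {"dp": [-1.7, -53, 0], "dr": [0, 0, 0], "fingers": 1}, {"dp": [-1.7, -53, 0], "dr": [0, 0, 0], "fingers": 1}, {"dp": [-1.7, -50, 0], "dr": [0, 0, 0], "fingers": 1}, {"dp": [0, 0, 0], "dr": [0, 0, 0.12], "fingers": 1}]}}

```text
time_s: 46.18
tool_pos: [0.4445, -0.0626, 0.1264]
tool_rot: [179.8, -0.0, 171.6]
force: [0.6, 1.1, -1.3]
grip_width: 0.037
grasp_force: 35.0
```

Request:
{"op": "step_arm", "data": {"moves": [{"dp": [0, 0, 0], "dr": [0, 0, 0.17], "fingers": 1}, {"dp": [0, 0, 0], "dr": [0, 0, 0.17], "fingers": 1}, {"dp": [0, 0, 0], "dr": [0, 0, 0.17], "fingers": 1}, {"dp": [0, 0, 0], "dr": [0, 0, 0.17], "fingers": 1}, {"dp": [0, 0, 0], "dr": [0, 0, 0.17], "fingers": 1}]}}

```text
time_s: 46.8
tool_pos: [0.4445, -0.0585, 0.1263]
tool_rot: [180.0, -0.1, 123.1]
force: [-0.2, -0.1, -1.5]
grip_width: 0.0371
grasp_force: 35.0
```

Request:
{"op": "step_arm", "data": {"moves": [{"dp": [0, 0, 0], "dr": [0, 0, 0.17], "fingers": 1}, {"dp": [0, 0, 0], "dr": [0, 0, 0.17], "fingers": 1}, {"dp": [0, 0, 0], "dr": [0, 0, 0.17], "fingers": 1}, {"dp": [0, 0, 0], "dr": [0, 0, 0.127], "fingers": 1}, {"dp": [0, 0, 0], "dr": [0, 0, 0], "fingers": 1}]}}

```text
time_s: 47.42
tool_pos: [0.4446, -0.0585, 0.1263]
tool_rot: [-180.0, -0.1, 87.0]
force: [-0.2, 0.7, -1.8]
grip_width: 0.0372
grasp_force: 35.0
```

```bash
python3 to.py .539 -.0624 .0095 87.05
```

```text
[ 0.4446 -0.0585  0.1263] [-1.8e+02 -1.0e-01  8.7e+01] tool dp 0.9 94.5 116.8 az -0.0 0.03715826666466438 [-0.18089231  0.7056263  -1.79958052]
```

Request:
{"op": "step_arm", "data": {"moves": [{"dp": [0.5, 25, 0], "dr": [0, 0, 0], "fingers": 1}, {"dp": [0.4, 35, 0], "dr": [0, 0, 0], "fingers": 1}, {"dp": [0, 25, 10], "dr": [0, 0, 0], "fingers": 1}, {"dp": [0, 9.5, 25], "dr": [0, 0, 0], "fingers": 1}, {"dp": [0, 0, 25], "dr": [0, 0, 0], "fingers": 1}]}}

```text
time_s: 48.05
tool_pos: [0.5399, -0.0622, 0.0654]
tool_rot: [-180.0, 0.1, 87.2]
force: [0.0, -0.3, -2.2]
grip_width: 0.0372
grasp_force: 35.0
```

Request:
{"op": "step_arm", "data": {"moves": [{"dp": [0, 0, 20], "dr": [0, 0, 0], "fingers": 1}, {"dp": [0, 0, 15], "dr": [0, 0, 0], "fingers": 1}, {"dp": [0, 0, 8], "dr": [0, 0, 0], "fingers": 1}, {"dp": [0, 0, 4], "dr": [0, 0, 0], "fingers": 1}, {"dp": [0, 0, 0], "dr": [0, 0, 0], "fingers": 1}]}}

```text
time_s: 48.68
tool_pos: [0.5391, -0.0619, 0.019]
tool_rot: [-180.0, -0.0, 87.0]
force: [-0.5, -0.9, -0.5]
grip_width: 0.0373
grasp_force: 35.0
```

```bash
python3 to.py .539 -.0624 .0095 87.05
```

```text
[ 0.5391 -0.0619  0.019 ] [-180.   -0.   87.] tool dp -0.5 -0.1 9.5 az -0.0 0.0372790366073437 [-0.49513902 -0.88693257 -0.45270706]
```

Request:
{"op": "step_arm", "data": {"moves": [{"dp": [0, 0, 4], "dr": [0, 0, 0], "fingers": 1}, {"dp": [0, 0, 2.5], "dr": [0, 0, 0], "fingers": 1}, {"dp": [0, 0, 1.5], "dr": [0, 0, 0], "fingers": 1}, {"dp": [0, 0, 0.5], "dr": [0, 0, 0], "fingers": 1}, {"dp": [0, 0, 0.5], "dr": [0, 0, 0], "fingers": 1}]}}

```text
time_s: 49.3
tool_pos: [0.5389, -0.0619, 0.0097]
tool_rot: [-179.9, -0.0, 87.0]
force: [-0.6, 0.3, -1.5]
grip_width: 0.0368
grasp_force: 35.0
```

Request:
{"op": "step_arm", "data": {"moves": [{"dp": [0, 0, 0.2], "dr": [0, 0, 0], "fingers": 1}, {"dp": [0, 0, 0], "dr": [0, 0, 0], "fingers": 0.55}, {"dp": [0, 0, 0], "dr": [0, 0, 0], "fingers": 0.45}, {"dp": [0, 0, 0], "dr": [0, 0, 0], "fingers": 0.42}, {"dp": [0, 0, -5], "dr": [0, 0, 0], "fingers": 0.42}]}}

```text
time_s: 49.92
tool_pos: [0.5386, -0.0619, 0.0145]
tool_rot: [-179.9, -0.0, 87.0]
force: [0.1, -0.0, 0.4]
grip_width: 0.0496
grasp_force: 0.0
```

Request:
{"op": "step_arm", "data": {"moves": [{"dp": [0, 0, -20], "dr": [0, 0, 0], "fingers": 0.42}, {"dp": [0, 0, -40], "dr": [0, 0, 0], "fingers": 0.42}, {"dp": [0, -30, -40], "dr": [0, 0, 0], "fingers": 0.42}, {"dp": [40, -55, -20], "dr": [0, 0, 0], "fingers": 0.42}, {"dp": [55, -5, 0], "dr": [0, 0, 0], "fingers": 0.42}]}}

```text
time_s: 50.55
tool_pos: [0.4689, 0.0259, 0.1348]
tool_rot: [179.9, -0.8, 86.7]
force: [1.1, 1.0, -0.2]
grip_width: 0.0509
grasp_force: 0.0
```

Request:
{"op": "step_arm", "data": {"moves": [{"dp": [55, 0, 0], "dr": [0, 0, 0], "fingers": 0.42}, {"dp": [55, 0, 0], "dr": [0, 0, 0], "fingers": 0.42}, {"dp": [55, 0, 0], "dr": [0, 0, 0], "fingers": 0.42}, {"dp": [50, 0, 0], "dr": [0, 0, 0], "fingers": 0.42}, {"dp": [30, 0, 0], "dr": [0, 0, 0], "fingers": 0.42}]}}

```text
time_s: 51.18
tool_pos: [0.4817, 0.2737, 0.1324]
tool_rot: [-179.9, -0.1, 87.1]
force: [-0.5, -0.5, -0.4]
grip_width: 0.0505
grasp_force: 0.0
```

Run:
```python
from h import *
import cv2
print(env.get_obs()["tool_pos"])
a=env.read_camera("top")[:,:,::-1];b=env.read_camera("side")[:,:,::-1]
a=cv2.resize(a[205:300,332:532],None,fx=4,fy=4,interpolation=2)[:300]
b=cv2.resize(b[245:395,285:425],None,fx=2,fy=2,interpolation=2)
b=cv2.copyMakeBorder(b,0,0,0,520,0)
cv2.imwrite("pics/e1.png",np.vstack([cv2.copyMakeBorder(a,0,0,0,0,0),b])[:600])
```

```text
[0.48165104 0.27372193 0.13240506]
```

View pics/e1.png

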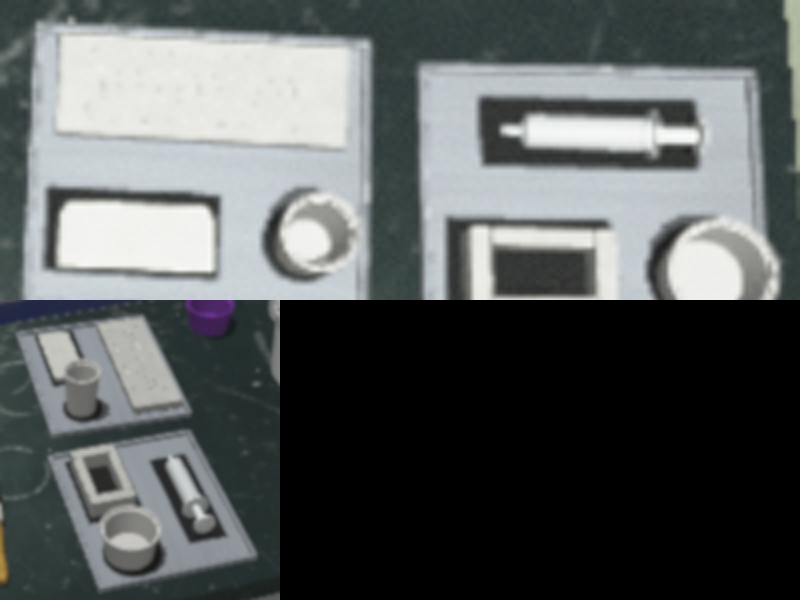

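All five items are on their pads. A quick numeric check of the centres before handing in.

Run:
```python
from h import *
def t(o,yaw,p):
    w=np.radians(yaw);d=p-np.array(o);return (np.array([[np.cos(w),np.sin(w)],[-np.sin(w),np.cos(w)]])@d*1000).round(1)
c=(4,332,205);G=((.575,-.1025),-2.95);P=((.5536,-.3321),-1.1)
for n,f,z,pt in(("scr",G,.013,(136,236)),("sc",G,.063,(318,233)),("app",P,.029,(542,271)),("lc",P,.043,(722,271)),("syr",P,.022,(602,131.5))):
    print(n,t(*f,crop(*c,z,pt)[0]))
```

```text
scr [-41.1  36.5]
sc [-41.2 -60.2]
app [-40.5  37.4]
lc [-40.2 -59.8]
syr [42.8 -2.4]
```

All within about 3 mm of the pad centres (limit 12 mm). Handing in.

```bash
python3 -c "
from cell import env
print(env.sign_off())"
```

```text
the job is handed in; nothing more can be done
None
```

Both kits are made up and the job is handed in at about 51 s: all five items measured within about 3 mm of their pad centres (limit 12 mm), though the sign-off returned no verdict.

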